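# Load the drilling board with clipped blanks

## Robot

A 7-joint arm with a two-finger parallel gripper is mounted at the origin on the work surface. World frame = base frame: x ahead of the robot, y to its left, z up, the work surface at z = 0. Lengths are in m, angles in rad, forces in N, time in s.
With the tool pointing down it reaches from about 0.4 to 0.85 m from the base axis. Payload 4.5 kg.
Tool frame: the origin (TCP) lies midway between the tips of the shut fingers; the grasp point (between the pads) lies 19 mm behind it; x points along the fingers, y is the direction in which the jaws open and shut, and the axes are right-handed (so a half turn about x gives the same grasp; the last joint's range is limited). The gripper opens to 88 mm and grips with 3 to 60 N. Pads are 18 mm wide; open, the fingers measure 123 mm over their backs; the gripper's body (75 mm by 187 mm) begins 45 mm behind the grasp point.
Start: joints at [-1.282, 0.689, -0.195, 1.565, 0.157, 0.902, -0.215], TCP at [0.158, 0.605, 0.239] pointing down, gripper open.
Joint ranges: [-3.01, 3.01], [-0.46, 2.08], [-1.47, 1.51], [0.13, 2.56], [-1, 4.14], [0.04, 2.09], [-2.66, 2.66]. Speed limits (rad/s): [2.57, 2.57, 3.14, 3.14, 3.14, 3.14, 3.14].

## Interface

Orientations are given as a unit quaternion [x, y, z, w].
In Python, from plant import r gives the robot as it stands.
- The arm moves only by the tool arm_command, never from a script. Its argument "plan" is a list of rows, each a list of 5 numbers: the finger opening in m, from 0 to 0.0881, then the shift along the tool's x, y, z in m, then the turn about the tool's x in rad. In form: [[grip, dx, dy, dz, roll], ...]. A call has 1 to 12 rows; each row shifts and turns the commanded pose from where the row before left it, along the tool's axes as they then stand; what a row does not reach is not made up. A row lasts 1/8 s, in which the tool goes at most 62.5 mm and 10.7 degrees, less where a joint would pass 70% of its speed; a pose out of reach is approached as far as the arm can. A call is refused whole if a number of a shift passes 0.0625 or a number of a turn 0.188, either way. A call with a gripper value outside its range is refused whole. The fingers move at their own pace and stop on an object; "force" is the grip in N (left out, the last holds). Time passes only in rows, so rows that do not move let the fingers close. It gives the time, the measured TCP pose, the force and the opening at its end, in the units of the state.
- r.get_state(): the state, without advancing time (a new reading comes with each control period).
- r.snapshot(name): name is "scene" or "top" or "wrist"; returns (picture, depth): 400x640x3 uint8, red, green, blue; 400x640 float32, m along the optical axis (not along the pixel's ray), 0 where there is no reading.
- r.calibration(name): a dict with "fx", "fy", "cx", "cy" (pixels), "eye" and "orientation" of the camera in the world; the wrist camera has in their place "mount" (4x4, takes a point from camera to tool coordinates, whose origin is the TCP and whose axes are the tool frame's). Camera axes: x right, y down, z forward; pixel columns grow to the right and rows downward; lengths in m; the calibration is good to about 2 mm. A picture is of the moment at which its call begins: read the wrist's pose just before it. calibration takes no time and is no camera call.
- r.finish_job(): hands the job in, once; it reports no verdict.
The state is a dict: "clock": time; "q": joint angles; "qd": joint speeds; "joint_torque": joint torques, N m; "tool_pos": TCP position; "eef_rot": TCP orientation; "contact_force": force on the tool from outside, world axes, zero at the start; "moment": the same for the moment, N m; "opening": opening from 0.0 (shut) to 1.0 (fully open).
Only numpy, scipy, OpenCV 4.12 (cv2) and the standard library are available. Lean on these libraries where they do the work, as an engineer would, in place of code of your own. Each camera call takes 0.05 s, during which the arm holds its last target.

## Task

Set up the drilling board: swing the lid of the parts case wide open, and for every spring clip on the bench take one aluminium blank off the stack, lay it flat on the board flush along the left face of a fence of its own, halfway along it so that it stands out equally at both ends, and let the clip close over blank and fence together from the board's robot side, lying flat on the board. Use every clip, leave the blanks you do not need in the case, shut its lid fully at the end, and do not disturb the tape, the jar or the screwdriver.

Things in the scene. Friction and masses are not known exactly. Their poses are not given: they have to be found in the camera images.
- case: Grey plastic parts case, fixed, 100 (x) x 150 (y) x 56 mm high, walls and floor 5 mm. Origin: centre of its underside; x points to the hinge side. Inside, the aluminium blanks lie in one stack, crosswise (their length along the case's y), about 15 mm nearer the front than the middle.
- lid (a joint): Hinge of the case's flat lid (6 mm thick), on the rim at the case's +x side: 0 shut, grows as the front edge lifts, 1.9 rad fully open. A stiff hinge: the lid stays at whatever angle it is left; about 1.5 to 3 N at the knob moves it. Opened to about 1.7 rad it is out of the way of a hand in the case.
- lid_handle (a point): Middle of the head of the lid's black mushroom knob: head 28 mm across and 16 mm thick (27 to 43 mm above the lid's upper face), on a stem 12 mm thick. It stands 30 mm in from the lid's front edge, halfway along it. Its axes turn with the lid.
- lid_hinge (a point): On the lid's hinge line (which runs along the case's y), halfway along, at the lid's underside.
- jig: Drilling board, fixed: dark wood 200 (x) x 320 (y) x 8 mm with three upright steel fences. Origin: centre of its underside; x points away from the robot, roughly.
- fence1 (a point): Left fence as seen from the robot: an upright steel strip 40 mm long (x), 8 mm thick (y), 22 mm high, on the board. This point lies on its +y (left) face, halfway along its length, at the board's upper surface; axes as the board's. The fence fills y -8 to 0 mm, a blank flush against it fills y 0 to 20 mm. Fences stand 110 mm apart.
- fence2 (a point): Middle fence as seen from the robot: an upright steel strip 40 mm long (x), 8 mm thick (y), 22 mm high, on the board. This point lies on its +y (left) face, halfway along its length, at the board's upper surface; axes as the board's. The fence fills y -8 to 0 mm, a blank flush against it fills y 0 to 20 mm. Fences stand 110 mm apart.
- fence3 (a point): Right fence as seen from the robot: an upright steel strip 40 mm long (x), 8 mm thick (y), 22 mm high, on the board. This point lies on its +y (left) face, halfway along its length, at the board's upper surface; axes as the board's. The fence fills y -8 to 0 mm, a blank flush against it fills y 0 to 20 mm. Fences stand 110 mm apart.
- blank1: Aluminium blank 60 (x, length) x 20 (y) x 10 mm thick (z), 34 g; four alike lie in one stack in the case. Origin: centre of its underside.
- blank2: Aluminium blank 60 (x, length) x 20 (y) x 10 mm thick (z), 34 g; four alike lie in one stack in the case. Origin: centre of its underside.
- blank3: Aluminium blank 60 (x, length) x 20 (y) x 10 mm thick (z), 34 g; four alike lie in one stack in the case. Origin: centre of its underside.
- blank4: Aluminium blank 60 (x, length) x 20 (y) x 10 mm thick (z), 34 g; four alike lie in one stack in the case. Origin: centre of its underside.
- clip1: Sprung hand clip lying flat, 26 mm high, 95 g; None if absent. Origin: on the pivot, at the underside, z up. The y < 0 half is rigid with this frame: its handle's flat outer face lies at y = -15 mm, parallel to x, from x -58 to -10 mm. At rest the clip is symmetrical about a line through the pivot turned -0.33 rad from x, 62 mm over the handles 42 mm behind the pivot, 66 mm at the tips.
- clip1_jaw (a joint): The swinging half (y > 0): 0 at rest, pads 16 mm apart at the tips; 0.66 rad fully squeezed: handles parallel, outer faces at y -15 and +15 mm (30 mm over both), clip symmetrical about its x; at q, about the line turned (q - 0.66)/2. About 0.22 when closed on fence and blank (28 mm): 50 mm over the handles. Squeezing takes 8 to 15 N. None if absent.
- clip1_mouth (a point): Point between the jaw pads: x 38, y 0, z 11 mm in the clip's frame, same axes. Rubber pads 24 mm long at the jaw ends, 18 mm high (z 2 to 20 mm). Fully squeezed the gap is 39 mm at the pads' inner end (x 24 mm), 49 mm at the tips; the throat behind is clear back to x = 8 mm. Clamping force about 4.5 N.
- clip2: Sprung hand clip lying flat, 26 mm high, 95 g; None if absent. Origin: on the pivot, at the underside, z up. The y < 0 half is rigid with this frame: its handle's flat outer face lies at y = -15 mm, parallel to x, from x -58 to -10 mm. At rest the clip is symmetrical about a line through the pivot turned -0.33 rad from x, 62 mm over the handles 42 mm behind the pivot, 66 mm at the tips.
- clip2_jaw (a joint): The swinging half (y > 0): 0 at rest, pads 16 mm apart at the tips; 0.66 rad fully squeezed: handles parallel, outer faces at y -15 and +15 mm (30 mm over both), clip symmetrical about its x; at q, about the line turned (q - 0.66)/2. About 0.22 when closed on fence and blank (28 mm): 50 mm over the handles. Squeezing takes 8 to 15 N. None if absent.
- clip2_mouth (a point): Point between the jaw pads: x 38, y 0, z 11 mm in the clip's frame, same axes. Rubber pads 24 mm long at the jaw ends, 18 mm high (z 2 to 20 mm). Fully squeezed the gap is 39 mm at the pads' inner end (x 24 mm), 49 mm at the tips; the throat behind is clear back to x = 8 mm. Clamping force about 4.5 N.
- clip3: Sprung hand clip lying flat, 26 mm high, 95 g; None if absent. Origin: on the pivot, at the underside, z up. The y < 0 half is rigid with this frame: its handle's flat outer face lies at y = -15 mm, parallel to x, from x -58 to -10 mm. At rest the clip is symmetrical about a line through the pivot turned -0.33 rad from x, 62 mm over the handles 42 mm behind the pivot, 66 mm at the tips.
- clip3_jaw (a joint): The swinging half (y > 0): 0 at rest, pads 16 mm apart at the tips; 0.66 rad fully squeezed: handles parallel, outer faces at y -15 and +15 mm (30 mm over both), clip symmetrical about its x; at q, about the line turned (q - 0.66)/2. About 0.22 when closed on fence and blank (28 mm): 50 mm over the handles. Squeezing takes 8 to 15 N. None if absent.
- clip3_mouth (a point): Point between the jaw pads: x 38, y 0, z 11 mm in the clip's frame, same axes. Rubber pads 24 mm long at the jaw ends, 18 mm high (z 2 to 20 mm). Fully squeezed the gap is 39 mm at the pads' inner end (x 24 mm), 49 mm at the tips; the throat behind is clear back to x = 8 mm. Clamping force about 4.5 N.
- tape: Bystander: black roll of tape lying flat, 80 mm across, 22 mm high. Origin: centre of its underside.
- jar: Bystander: clear jar of 52 mm diameter, 75 mm high, steel cap. Origin: centre of its underside.
- driver: Bystander: black-handled screwdriver lying on the bench. Origin: under it, x along it.

How it is judged:
On the way:
1. the lid of the case is opened wide (beyond 1.2 rad) (value of joint lid above 1.2 rad), for 0.2 s.
At the end, for the whole second after the job is handed in: Each clip present lies flat on the board at a fence, closed with over 2 N on fence and blank. Each clipped blank is flat, within 3 mm of the fence's +y face, parallel within 0.07 rad, its middle within 12 mm of the fence's along x. Other blanks are in the case, lid below 0.08 rad (value of joint lid below 0.08 rad and ((x of clip1 in the frame of fence1 between -0.068 and -0.028 m and y of clip1 in the frame of fence1 between -0.012 and 0.024 m) or (x of clip1 in the frame of fence2 between -0.068 and -0.028 m and y of clip1 in the frame of fence2 between -0.012 and 0.024 m) or (x of clip1 in the frame of fence3 between -0.068 and -0.028 m and y of clip1 in the frame of fence3 between -0.012 and 0.024 m)) and z of clip1 in the frame of fence1 between -0.006 and 0.008 m and value of joint clip1_jaw between 0.12 and 0.34 rad and contact force between each of clip1, clip2, clip3 and jig above 2 N and (contact force between clip1 and blank1 above 2 N or contact force between clip1 and blank2 above 2 N or contact force between clip1 and blank3 above 2 N or contact force between clip1 and blank4 above 2 N) and linear speed of each of clip1, clip2, clip3, blank1, blank2, blank3, blank4 below 0.02 m/s and ((x of clip2 in the frame of fence1 between -0.068 and -0.028 m and y of clip2 in the frame of fence1 between -0.012 and 0.024 m) or (x of clip2 in the frame of fence2 between -0.068 and -0.028 m and y of clip2 in the frame of fence2 between -0.012 and 0.024 m) or (x of clip2 in the frame of fence3 between -0.068 and -0.028 m and y of clip2 in the frame of fence3 between -0.012 and 0.024 m)) and z of clip2 in the frame of fence1 between -0.006 and 0.008 m and value of joint clip2_jaw between 0.12 and 0.34 rad and (contact force between clip2 and blank1 above 2 N or contact force between clip2 and blank2 above 2 N or contact force between clip2 and blank3 above 2 N or contact force between clip2 and blank4 above 2 N) and ((x of clip3 in the frame of fence1 between -0.068 and -0.028 m and y of clip3 in the frame of fence1 between -0.012 and 0.024 m) or (x of clip3 in the frame of fence2 between -0.068 and -0.028 m and y of clip3 in the frame of fence2 between -0.012 and 0.024 m) or (x of clip3 in the frame of fence3 between -0.068 and -0.028 m and y of clip3 in the frame of fence3 between -0.012 and 0.024 m)) and z of clip3 in the frame of fence1 between -0.006 and 0.008 m and value of joint clip3_jaw between 0.12 and 0.34 rad and (contact force between clip3 and blank1 above 2 N or contact force between clip3 and blank2 above 2 N or contact force between clip3 and blank3 above 2 N or contact force between clip3 and blank4 above 2 N) and ((x of blank1 in the frame of case between -0.05 and 0.05 m and y of blank1 in the frame of case between -0.075 and 0.075 m and z of blank1 in the frame of case between -0.002 and 0.05 m) or (x of blank1 in the frame of fence1 between -0.012 and 0.012 m and y of blank1 in the frame of fence1 between 0.007 and 0.0125 m and angle between the x axis of blank1 and the x axis of jig, either way round below 0.07 rad and angle between the z axis of blank1 and the z axis of jig, either way round below 0.1 rad and z of blank1 in the frame of fence1 between -0.004 and 0.014 m and contact force between any of clip1, clip2, clip3 and blank1 above 2 N) or (x of blank1 in the frame of fence2 between -0.012 and 0.012 m and y of blank1 in the frame of fence2 between 0.007 and 0.0125 m and angle between the x axis of blank1 and the x axis of jig, either way round below 0.07 rad and angle between the z axis of blank1 and the z axis of jig, either way round below 0.1 rad and z of blank1 in the frame of fence1 between -0.004 and 0.014 m and contact force between any of clip1, clip2, clip3 and blank1 above 2 N) or (x of blank1 in the frame of fence3 between -0.012 and 0.012 m and y of blank1 in the frame of fence3 between 0.007 and 0.0125 m and angle between the x axis of blank1 and the x axis of jig, either way round below 0.07 rad and angle between the z axis of blank1 and the z axis of jig, either way round below 0.1 rad and z of blank1 in the frame of fence1 between -0.004 and 0.014 m and contact force between any of clip1, clip2, clip3 and blank1 above 2 N)) and ((x of blank2 in the frame of case between -0.05 and 0.05 m and y of blank2 in the frame of case between -0.075 and 0.075 m and z of blank2 in the frame of case between -0.002 and 0.05 m) or (x of blank2 in the frame of fence1 between -0.012 and 0.012 m and y of blank2 in the frame of fence1 between 0.007 and 0.0125 m and angle between the x axis of blank2 and the x axis of jig, either way round below 0.07 rad and angle between the z axis of blank2 and the z axis of jig, either way round below 0.1 rad and z of blank2 in the frame of fence1 between -0.004 and 0.014 m and contact force between any of clip1, clip2, clip3 and blank2 above 2 N) or (x of blank2 in the frame of fence2 between -0.012 and 0.012 m and y of blank2 in the frame of fence2 between 0.007 and 0.0125 m and angle between the x axis of blank2 and the x axis of jig, either way round below 0.07 rad and angle between the z axis of blank2 and the z axis of jig, either way round below 0.1 rad and z of blank2 in the frame of fence1 between -0.004 and 0.014 m and contact force between any of clip1, clip2, clip3 and blank2 above 2 N) or (x of blank2 in the frame of fence3 between -0.012 and 0.012 m and y of blank2 in the frame of fence3 between 0.007 and 0.0125 m and angle between the x axis of blank2 and the x axis of jig, either way round below 0.07 rad and angle between the z axis of blank2 and the z axis of jig, either way round below 0.1 rad and z of blank2 in the frame of fence1 between -0.004 and 0.014 m and contact force between any of clip1, clip2, clip3 and blank2 above 2 N)) and ((x of blank3 in the frame of case between -0.05 and 0.05 m and y of blank3 in the frame of case between -0.075 and 0.075 m and z of blank3 in the frame of case between -0.002 and 0.05 m) or (x of blank3 in the frame of fence1 between -0.012 and 0.012 m and y of blank3 in the frame of fence1 between 0.007 and 0.0125 m and angle between the x axis of blank3 and the x axis of jig, either way round below 0.07 rad and angle between the z axis of blank3 and the z axis of jig, either way round below 0.1 rad and z of blank3 in the frame of fence1 between -0.004 and 0.014 m and contact force between any of clip1, clip2, clip3 and blank3 above 2 N) or (x of blank3 in the frame of fence2 between -0.012 and 0.012 m and y of blank3 in the frame of fence2 between 0.007 and 0.0125 m and angle between the x axis of blank3 and the x axis of jig, either way round below 0.07 rad and angle between the z axis of blank3 and the z axis of jig, either way round below 0.1 rad and z of blank3 in the frame of fence1 between -0.004 and 0.014 m and contact force between any of clip1, clip2, clip3 and blank3 above 2 N) or (x of blank3 in the frame of fence3 between -0.012 and 0.012 m and y of blank3 in the frame of fence3 between 0.007 and 0.0125 m and angle between the x axis of blank3 and the x axis of jig, either way round below 0.07 rad and angle between the z axis of blank3 and the z axis of jig, either way round below 0.1 rad and z of blank3 in the frame of fence1 between -0.004 and 0.014 m and contact force between any of clip1, clip2, clip3 and blank3 above 2 N)) and ((x of blank4 in the frame of case between -0.05 and 0.05 m and y of blank4 in the frame of case between -0.075 and 0.075 m and z of blank4 in the frame of case between -0.002 and 0.05 m) or (x of blank4 in the frame of fence1 between -0.012 and 0.012 m and y of blank4 in the frame of fence1 between 0.007 and 0.0125 m and angle between the x axis of blank4 and the x axis of jig, either way round below 0.07 rad and angle between the z axis of blank4 and the z axis of jig, either way round below 0.1 rad and z of blank4 in the frame of fence1 between -0.004 and 0.014 m and contact force between any of clip1, clip2, clip3 and blank4 above 2 N) or (x of blank4 in the frame of fence2 between -0.012 and 0.012 m and y of blank4 in the frame of fence2 between 0.007 and 0.0125 m and angle between the x axis of blank4 and the x axis of jig, either way round below 0.07 rad and angle between the z axis of blank4 and the z axis of jig, either way round below 0.1 rad and z of blank4 in the frame of fence1 between -0.004 and 0.014 m and contact force between any of clip1, clip2, clip3 and blank4 above 2 N) or (x of blank4 in the frame of fence3 between -0.012 and 0.012 m and y of blank4 in the frame of fence3 between 0.007 and 0.0125 m and angle between the x axis of blank4 and the x axis of jig, either way round below 0.07 rad and angle between the z axis of blank4 and the z axis of jig, either way round below 0.1 rad and z of blank4 in the frame of fence1 between -0.004 and 0.014 m and contact force between any of clip1, clip2, clip3 and blank4 above 2 N))); the robot touches nothing.
It fails at once if the tape is moved more than 20 mm (distance of tape from where it was at the start of the episode above 0.02 m).
It fails at once if the jar is moved more than 20 mm (distance of jar from where it was at the start of the episode above 0.02 m).
It fails at once if the driver is moved more than 20 mm (distance of driver from where it was at the start of the episode above 0.02 m).
Of clip1, clip2, clip3 only 2 to 3 are there at a start; the rules pass over those that are not, and their reading is None.
At some moment in a run one of clip1, clip2, clip3 may be knocked a few centimetres aside while the robot is not near it.
It also fails if it takes over 210 s, if anything falls off the work surface, if the arm or the gripper's body presses on something with over 40 N, if the wrist force passes 120 N, or if a joint passes its speed limit or range.

## Working session

There is one attempt and no reset: what is moved stays moved. The work goes in short steps, Python scripts to look and compute and a tool call to move; the robot and the scene stay as the last step left them, time stands still between calls to the robot, and variables do not carry over. Pictures are saved under pics/ and viewed, and the job is handed in when it is done.

Besides the shell and the picture viewer there is one more tool, called after "Request:" as a command line: name --pt "numbers of a row" for each row, then --argument value for the rest. arm_command: Moves the arm, as the interface text tells. Its arguments: {"type":"object","properties":{"plan":{"type":"array","items":{"type":"array","items":{"type":"number"}}},"force":{"type":"number"}},"required":["plan"]}

```bash
ls; mkdir -p pics; python3 - <<'E'
from plant import r
import cv2
s=r.get_state();print(s)
for n in("scene","top","wrist"):
    c=r.calibration(n);print(n,c)
    im,d=r.snapshot(n);cv2.imwrite(f"pics/{n}0.png",im[:,:,::-1])
    import numpy as np;np.savez(f"{n}0.npz",im=im,d=d)
E
```

```text
pics
{'clock': 0.0, 'q': array([-1.28222218,  0.68998002, -0.1945224 ,  1.5663408 ,  0.15733011,
        0.90251296, -0.21509331]), 'qd': array([ 3.94937958e-04, -3.55539123e-04,  1.30404663e-03, -1.03020890e-03,
        5.95841609e-05,  1.99239299e-03, -2.00376345e-03]), 'joint_torque': array([ 1.16374567e-04, -5.27549458e+01, -1.26742378e+00, -1.53433675e+01,
       -5.27770375e-02,  6.35617573e-03,  1.69637415e-04]), 'tool_pos': array([0.1574087 , 0.60419662, 0.2379136 ]), 'eef_rot': array([ 0.08914032,  0.7014106 , -0.09044402,  0.70135373]), 'contact_force': array([ 0.19747508,  0.0315629 , -0.46828846]), 'moment': array([-0.01803486, -0.02663482,  0.09129587]), 'opening': 0.9992331808483158}
scene {'fx': 466.84840243338806, 'fy': 466.84840243338806, 'cx': 321.733193801109, 'cy': 201.31655119304313, 'eye': array([ 1.45021662, -0.15335542,  0.72253902]), 'orientation': array([ 0.69130294,  0.56923845, -0.28505917, -0.34177347])}
top {'fx': 367.5616825103756, 'fy': 367.5616825103756, 'cx': 319.5013262392143, 'cy': 200.82280247325787, 'eye': array([ 0.49579249, -0.00286606,  0.88776972]), 'orientation': array([-0.69833533,  0.71069943, -0.06516496,  0.05465904])}
wrist {'fx': 315.3745815103161, 'fy': 315.3745815103161, 'cx': 316.7014427440851, 'cy': 197.81250976821568, 'mount': array([[ 2.55090528e-04, -3.15294859e-01,  9.48993723e-01,
        -1.46096928e-01],
       [ 9.99999932e-01,  3.32554838e-04, -1.58312617e-04,
        -6.83178441e-05],
       [-2.65677299e-04,  9.48993699e-01,  3.15294923e-01,
        -8.18213549e-02],
       [ 0.00000000e+00,  0.00000000e+00,  0.00000000e+00,
         1.00000000e+00]])}
```

View pics/top0.png

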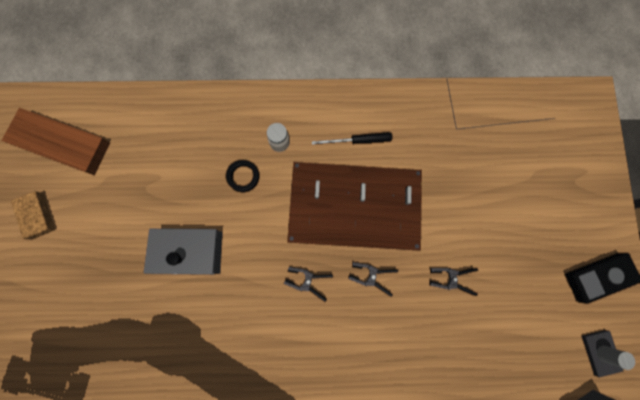

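View pics/scene0.png

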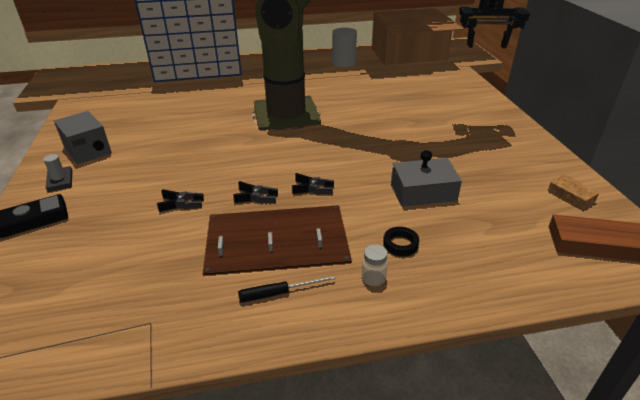

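View pics/wrist0.png

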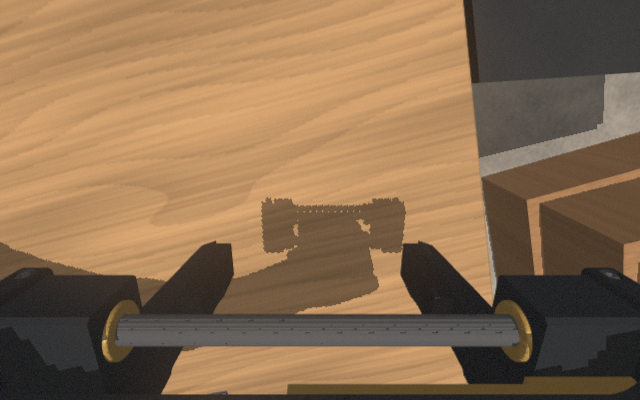

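The top view shows the case (~183,250) with its knob (176,257), the board (~355,205) with three fences (318/363/409, ~190), three clips (308,281), (373,275), (453,280), tape (243,176), jar (278,136) and driver (352,138). Next I measure them.

```bash
cat > h.py <<'E'
import numpy as np,cv2
from scipy.spatial.transform import Rotation as R
def cam(r,n,s=None):
    c=r.calibration(n)
    K=np.array([[c['fx'],0,c['cx']],[0,c['fy'],c['cy']],[0,0,1]])
    if n=='wrist':
        M=np.array(c['mount']);T=np.eye(4);T[:3,:3]=R.from_quat(s['eef_rot']).as_matrix();T[:3,3]=s['tool_pos'];T=T@M
    else:
        T=np.eye(4);T[:3,:3]=R.from_quat(c['orientation']).as_matrix();T[:3,3]=c['eye']
    return K,T
def cloud(K,T,d):
    v,u=np.mgrid[:d.shape[0],:d.shape[1]]
    p=np.stack([(u-K[0,2])/K[0,0]*d,(v-K[1,2])/K[1,1]*d,d],-1)
    return p@T[:3,:3].T+T[:3,3]
def onplane(K,T,uv,z):
    uv=np.atleast_2d(np.array(uv,float))
    ray=np.c_[(uv[:,0]-K[0,2])/K[0,0],(uv[:,1]-K[1,2])/K[1,1],np.ones(len(uv))]@T[:3,:3].T
    t=(z-T[2,3])/ray[:,2]
    return T[:3,3]+ray*t[:,None]
def proj(K,T,P):
    P=np.atleast_2d(P);c=(P-T[:3,3])@T[:3,:3];return (c[:,:2]/c[:,2:])@np.diag([K[0,0],K[1,1]])+K[:2,2]
def snap(r,n,fn):
    s=r.get_state();im,d=r.snapshot(n);cv2.imwrite(f'pics/{fn}.png',im[:,:,::-1]);K,T=cam(r,n,s)
    np.savez(f'{fn}.npz',im=im,d=d,K=K,T=T,pos=s['tool_pos'],q=s['eef_rot']);return im,d,K,T,s
def ortho(fn,z,x0,x1,y0,y1,out,mm=1.0):
    """rectified plan view at height z; rows: x from x1 down to x0; cols: y from y1 down to y0"""
    f=np.load(fn+'.npz');W=int((y1-y0)*1000/mm);H=int((x1-x0)*1000/mm)
    X,Y=np.meshgrid(np.arange(H),np.arange(W),indexing='ij')
    P=np.stack([x1-X*mm/1000,y1-Y*mm/1000,np.full(X.shape,z)],-1).reshape(-1,3)
    uv=proj(f['K'],f['T'],P).astype(np.float32).reshape(H,W,2)
    o=cv2.remap(f['im'],uv[...,0],uv[...,1],cv2.INTER_LINEAR);cv2.imwrite(f'pics/{out}.png',o[:,:,::-1]);return o
E
python3 - <<'E'
from h import *
from plant import r
K,T=cam(r,'top')
f=np.load('top0.npz');np.savez('t0.npz',im=f['im'],d=f['d'],K=K,T=T)
p=cloud(K,T,f['d'])
print('table z',np.median(p[300,400:520,2]), p[200,300],p[250,200])
for n,uv,z in [('lid corners',[(148,229),(222,229),(219,273),(144,273)],.062),('knob',[(176,257)],.105),('board',[(294,163),(421,171),(420,249),(289,242)],.008),
 ('fencetops',[(318,181),(317,197),(363,184),(363,200),(409,187),(409,203)],.03),('tape',[(243,176)],.011),('jar',[(278,130)],.075),('driver',[(313,142),(391,136)],.01)]:
    print(n,onplane(K,T,uv,z).round(3).tolist())
for n,uv in [('knob',(175,256)),('lid',(200,250)),('jar',(277,131)),('tape',(228,176)),('c1',(308,281)),('c2',(373,274)),('c3',(453,280)),('fence',(363,192))]: print(n,p[uv[1],uv[0]].round(3))
ortho('t0',.02,.2,.75,-.35,.45,'o0')
E
```

```text
table z -0.0008703794956161359 [0.64900434 0.02986221 0.009105  ] [0.53062011 0.24937725 0.06634995]
lid corners [[0.58, 0.368, 0.062], [0.577, 0.203, 0.062], [0.48, 0.207, 0.062], [0.483, 0.371, 0.062]]
knob [[0.515, 0.287, 0.105]]
board [[0.742, 0.044, 0.008], [0.717, -0.27, 0.008], [0.526, -0.255, 0.008], [0.548, 0.057, 0.008]]
fencetops [[0.691, -0.014, 0.03], [0.652, -0.011, 0.03], [0.682, -0.122, 0.03], [0.643, -0.12, 0.03], [0.673, -0.232, 0.03], [0.634, -0.229, 0.03]]
tape [[0.71, 0.168, 0.011]]
jar [[0.803, 0.077, 0.075]]
driver [[0.795, -0.004, 0.01], [0.808, -0.2, 0.01]]
knob [0.517 0.287 0.111]
lid [0.531 0.249 0.066]
jar [0.801 0.079 0.075]
tape [0.708 0.202 0.022]
c1 [0.457 0.013 0.02 ]
c2 [ 0.47  -0.139  0.016]
c3 [ 0.453 -0.324  0.02 ]
fence [ 0.662 -0.121  0.032]
```

View pics/o0.png

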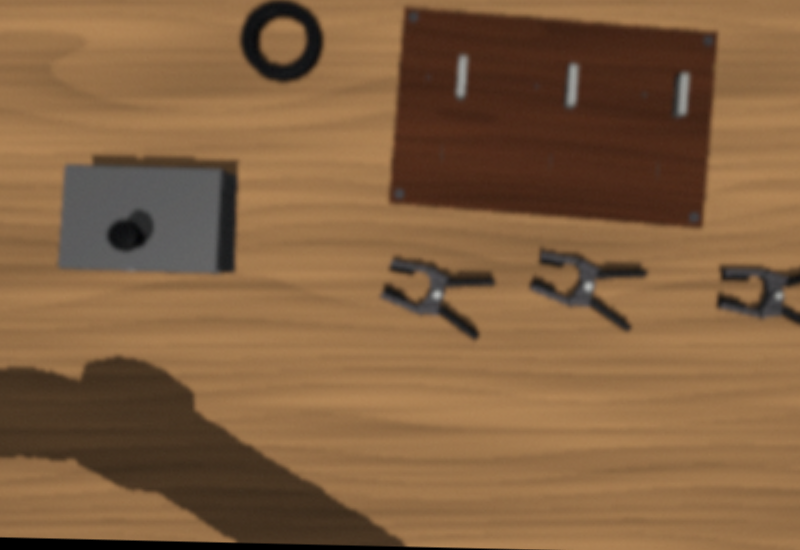

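```bash
cat >> h.py <<'E'
def goto(s,x,y,z=None,yaw=None,mm=True):
    """print needed tool-frame shift for world target; yaw = world angle of tool y axis (mod pi)"""
    M=R.from_quat(s['eef_rot']).as_matrix();p=s['tool_pos'];z=p[2] if z is None else z
    d=M.T@(np.array([x,y,z])-p)
    cy=np.arctan2(M[1,1],M[0,1])
    print('pos',p.round(4),'ytool yaw %.3f'%cy,'tilt',(M[:,0]).round(3),'t',round(s['clock'],2))
    print('shift tool xyz mm',(d*1000).round(1))
    if yaw is not None:
        e=(yaw-cy+np.pi/2)%np.pi-np.pi/2
        print('roll(about tool x, x down => -dyaw)',round(-e,3), 'q7',s['q'][6].round(2))
E
python3 - <<'E'
from h import *
from plant import r
s=r.get_state();goto(s,.45,.287,.24,np.pi/2)
print(R.from_quat(s['eef_rot']).as_matrix().round(3))
E
```

```text
pos [0.1574 0.6044 0.2381] ytool yaw 1.316 tilt [-0.    -0.001 -1.   ] t 0.15
shift tool xyz mm [  -1.6 -233.4  363.1]
roll(about tool x, x down => -dyaw) -0.255 q7 -0.22
[[-0.     0.252  0.968]
 [-0.001  0.968 -0.252]
 [-1.    -0.001  0.   ]]
```

Request:
arm_command --pt "0.088 0 -0.023 0.036 -0.0255" --pt "0.088 0 -0.023 0.036 -0.0255" --pt "0.088 0 -0.023 0.036 -0.0255" --pt "0.088 0 -0.023 0.036 -0.0255" --pt "0.088 0 -0.023 0.036 -0.0255" --pt "0.088 0 -0.023 0.036 -0.0255" --pt "0.088 0 -0.023 0.036 -0.0255" --pt "0.088 0 -0.023 0.036 -0.0255" --pt "0.088 0 -0.023 0.036 -0.0255" --pt "0.088 0 -0.023 0.036 -0.0255" --pt "0.088 0 0 0 0"

```text
clock: 1.52
tool_pos: [0.4844, 0.3238, 0.2381]
eef_rot: [0.002, 0.707, -0.003, 0.708]
contact_force: [-0.2, 1.3, -0.4]
opening: 0.998
```

```bash
python3 - <<'E'
from h import *
from plant import r
im,d,K,T,s=snap(r,'wrist','w1');goto(s,.517,.287,.24,np.pi/2)
p=cloud(K,T,d);print(p[::40,::80,2].round(3))
E
```

```text
pos [0.4844 0.3238 0.2381] ytool yaw 1.564 tilt [ 0.001 -0.002 -1.   ] t 1.52
shift tool xyz mm [ -1.8 -36.6  32.8]
roll(about tool x, x down => -dyaw) -0.007 q7 0.65
[[ 0.    -0.    -0.     0.001 -0.001 -0.    -0.001  0.   ]
 [-0.    -0.     0.    -0.001  0.     0.    -0.001 -0.001]
 [-0.001  0.001 -0.    -0.001 -0.     0.001  0.001 -0.001]
 [ 0.002  0.     0.001 -0.     0.001  0.     0.    -0.   ]
 [-0.     0.02  -0.001  0.024  0.014 -0.001 -0.    -0.001]
 [-0.    -0.001 -0.     0.068  0.068  0.    -0.001  0.   ]
 [ 0.007  0.009 -0.001  0.065  0.065 -0.001 -0.001  0.026]
 [ 0.312  0.311  0.001  0.001  0.001  0.     0.     0.31 ]
 [ 0.326  0.326  0.317  0.317  0.317  0.317  0.318  0.325]
 [ 0.327  0.326  0.303 -0.     0.001  0.     0.306  0.326]]
```

View pics/w1.png

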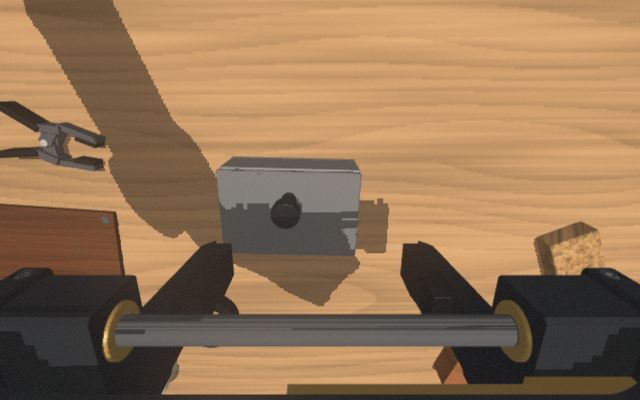

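```bash
python3 - <<'E'
from h import *
f=np.load('w1.npz');p=cloud(f['K'],f['T'],f['d']).reshape(-1,3)
b=(p[:,0]>.4)&(p[:,0]<.65)&(p[:,1]>.15)&(p[:,1]<.42)
q=p[b&(p[:,2]>.055)&(p[:,2]<.075)];print('lid',len(q),np.percentile(q,[1,5,25,50,75,95,99],axis=0).round(4))
A=np.c_[q[:,:2],np.ones(len(q))];print(np.linalg.lstsq(A,q[:,2],rcond=None)[0])
k=p[b&(p[:,2]>.08)&(p[:,2]<.13)];print('knob',len(k),np.percentile(k,[1,5,50,95,99],axis=0).round(4))
rect=cv2.minAreaRect((q[:,:2]*1000).astype(np.float32));print(rect)
E
```

```text
lid 11071 [[0.4771 0.22   0.0557]
 [0.4797 0.2261 0.0625]
 [0.4955 0.2538 0.0646]
 [0.5202 0.2955 0.0667]
 [0.5491 0.3327 0.0686]
 [0.571  0.3602 0.0701]
 [0.5761 0.3658 0.071 ]]
[-0.05352134  0.00055028  0.09422149]
knob 740 [[0.4971 0.2806 0.0973]
 [0.4976 0.2824 0.1014]
 [0.5078 0.2937 0.1105]
 [0.5208 0.3047 0.112 ]
 [0.523  0.3062 0.1128]]
((527.4863891601562, 292.2969055175781), (150.3492431640625, 100.60293579101562), 87.9776840209961)
```

```bash
python3 - <<'E'
from h import *
from plant import r
s=r.get_state();goto(s,.5095,.293,.088,1.536)
E
```

```text
pos [0.4821 0.3261 0.2383] ytool yaw 1.567 tilt [-0.    -0.001 -1.   ] t 1.57
shift tool xyz mm [150.3 -32.9  27.6]
roll(about tool x, x down => -dyaw) 0.031 q7 0.65
```

Request:
arm_command --pt "0.06 0 -0.016 0.014 0.015" --pt "0.06 0 -0.0169 0.0136 0.016" --pt "0.06 0.05 0 0 0" --pt "0.06 0.05 0 0 0" --pt "0.06 0.03 0 0 0" --pt "0.06 0.0203 0 0 0" --pt "0.06 0 0 0 0"

```text
clock: 2.45
tool_pos: [0.508, 0.293, 0.0871]
eef_rot: [0.01, 0.708, -0.012, 0.706]
contact_force: [-0.2, 0.2, 0.3]
opening: 0.681
```

```bash
python3 - <<'E'
from h import *
from plant import r
im,d,K,T,s=snap(r,'wrist','w2');goto(s,.5095,.293,.088,1.536)
im,d,K,T,s=snap(r,'top','t2');cv2.imwrite('pics/t2c.png',cv2.resize(im[180:330,60:320,::-1],None,fx=3,fy=3))
E
```

```text
pos [0.508  0.293  0.0871] ytool yaw 1.539 tilt [-0.002 -0.002 -1.   ] t 2.45
shift tool xyz mm [-0.9  0.1  1.5]
roll(about tool x, x down => -dyaw) 0.003 q7 0.62
```

View pics/w2.png

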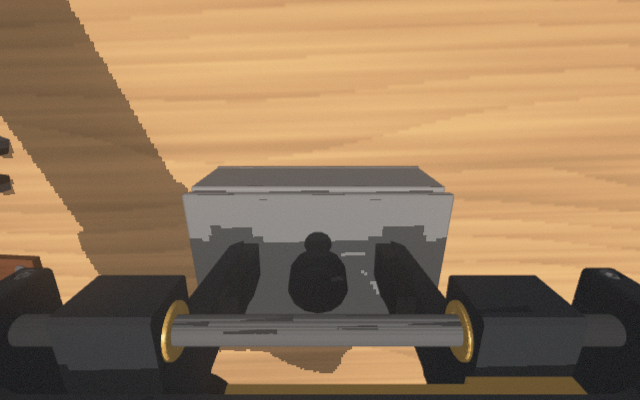

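The wrist view shows the knob (318,270) centred between the fingers. Gripping it.

Request:
arm_command --pt "0.02 0 0 0.001 0" --pt "0.02 0 0 0 0" --pt "0.02 0 0 0 0" --pt "0.02 0 0 0 0" --force 15

```text
clock: 3.05
tool_pos: [0.5093, 0.2935, 0.0885]
eef_rot: [0.01, 0.707, -0.012, 0.707]
contact_force: [-0.4, -1.2, 0.1]
opening: 0.307
```

```bash
python3 - <<'E'
from h import *
from plant import r
s=r.get_state();print(s['opening']*88.1,s['contact_force'],s['tool_pos'])
# arc: hinge (.5775,.2905,.056); head (70,41)
th0=.054;M=R.from_quat(s['eef_rot']).as_matrix()
prev=None
for th in np.r_[th0,np.arange(.15,1.75,.1)]:
    # lid along=(−cos,sin), normal=(sin,cos)
    x=-70*np.cos(th)+41*np.sin(th);z=70*np.sin(th)+41*np.cos(th)
    if prev is not None: print(round(th,2),'dz_tool(x) %.1f dx_tool %.1f'%(x-prev[0],-(z-prev[1])))
    prev=(x,z)
E
```

```text
27.04494628066045 [-0.38060218 -1.21747067  0.11005427] [0.50925    0.29349014 0.08850175]
0.15 dz_tool(x) 4.6 dx_tool -6.3
0.25 dz_tool(x) 5.4 dx_tool -6.0
0.35 dz_tool(x) 6.0 dx_tool -5.5
0.45 dz_tool(x) 6.5 dx_tool -4.8
0.55 dz_tool(x) 7.0 dx_tool -4.2
0.65 dz_tool(x) 7.3 dx_tool -3.5
0.75 dz_tool(x) 7.6 dx_tool -2.7
0.85 dz_tool(x) 7.9 dx_tool -1.9
0.95 dz_tool(x) 8.0 dx_tool -1.1
1.05 dz_tool(x) 8.1 dx_tool -0.3
1.15 dz_tool(x) 8.1 dx_tool 0.5
1.25 dz_tool(x) 8.0 dx_tool 1.3
1.35 dz_tool(x) 7.8 dx_tool 2.1
1.45 dz_tool(x) 7.6 dx_tool 2.8
1.55 dz_tool(x) 7.3 dx_tool 3.6
1.65 dz_tool(x) 6.9 dx_tool 4.3
```

Request:
arm_command --pt "0.02 -0.0063 0 0.0046 0" --pt "0.02 -0.006 0 0.0054 0" --pt "0.02 -0.0055 0 0.006 0" --pt "0.02 -0.0048 0 0.0065 0" --pt "0.02 -0.0042 0 0.007 0" --pt "0.02 -0.0035 0 0.0073 0" --pt "0.02 -0.0027 0 0.0076 0" --pt "0.02 -0.0019 0 0.0079 0" --pt "0.02 0 0 0 0" --force 15

```text
clock: 4.18
tool_pos: [0.563, 0.2918, 0.1235]
eef_rot: [0.011, 0.707, -0.012, 0.707]
contact_force: [0.8, -6.0, -3.0]
opening: 0.312
```

```bash
python3 - <<'E'
from h import *
from plant import r
im,d,K,T,s=snap(r,'scene','s3');print(s['contact_force'],s['tool_pos'],s['opening']*88);cv2.imwrite('pics/s3c.png',cv2.resize(im[80:260,330:560,::-1],None,fx=3,fy=3))
E
```

```text
[ 0.79888058 -5.95521593 -3.04225621] [0.5629833  0.29182301 0.12346387] 27.49373450004807
```

View pics/s3c.png

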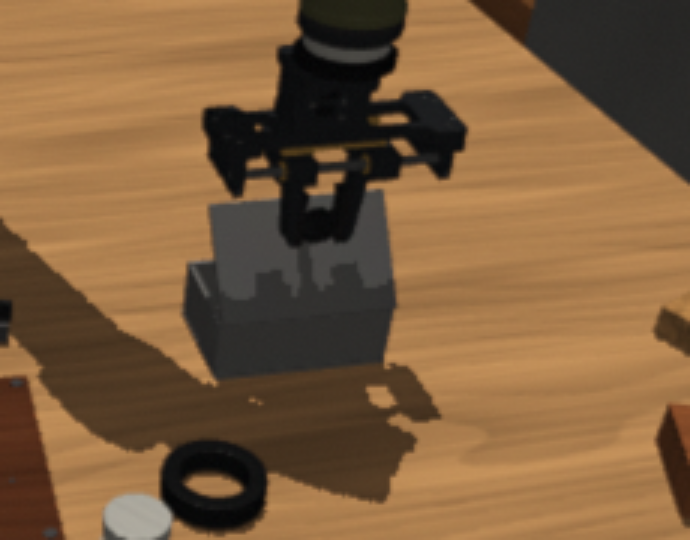

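The lid is following; at about 0.85 rad in the crop. Continuing the arc.

Request:
arm_command --pt "0.02 -0.0011 0 0.008 0" --pt "0.02 -0.0003 0 0.0081 0" --pt "0.02 0.0005 0 0.0081 0" --pt "0.02 0.0013 0 0.008 0" --pt "0.02 0.0021 0 0.0078 0" --pt "0.02 0.0028 0 0.0076 0" --pt "0.02 0.0036 0 0.0073 0" --pt "0.02 0.0043 0 0.0069 0" --pt "0.02 0.0025 0 0.0035 0" --pt "0.02 0 0 0 0"

```text
clock: 5.48
tool_pos: [0.6273, 0.2898, 0.1074]
eef_rot: [0.011, 0.707, -0.012, 0.707]
contact_force: [-2.1, -5.4, -3.0]
opening: 0.31
```

```bash
python3 - <<'E'
from h import *
from plant import r
im,d,K,T,s=snap(r,'scene','s4');print(s['contact_force'],s['tool_pos'],s['opening']*88);cv2.imwrite('pics/s4c.png',cv2.resize(im[80:260,330:560,::-1],None,fx=3,fy=3))
E
```

```text
[-2.1371469  -5.37720085 -2.98413613] [0.62730274 0.28977372 0.10739035] 27.305181350686752
```

View pics/s4c.png

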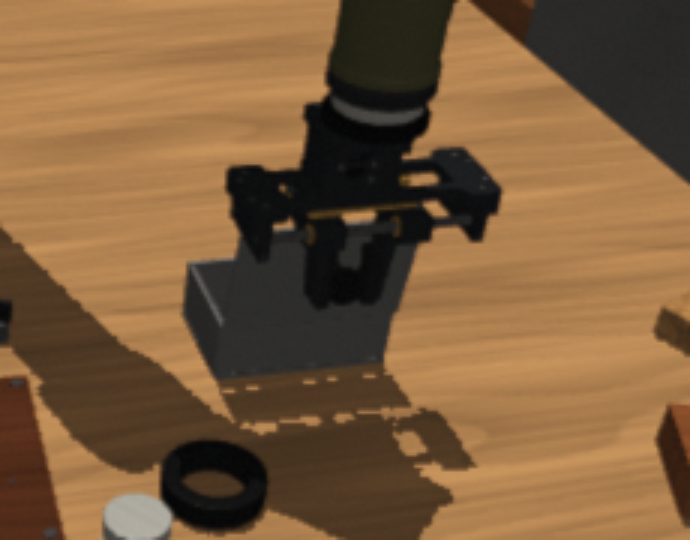

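Request:
arm_command --pt "0.06 0 0 0 0" --pt "0.06 0 0 0 0" --pt "0.06 0 0 0 0" --pt "0.06 -0.05 0 0 0" --pt "0.06 -0.05 0 0 0" --pt "0.07 -0.04 0 -0.03 0" --pt "0.07 0 0 -0.04 0" --pt "0.07 0 0 -0.04 0" --pt "0.07 0 0 -0.02 0" --pt "0.07 0 0 0 0"

```text
clock: 6.78
tool_pos: [0.4959, 0.296, 0.2484]
eef_rot: [0.01, 0.707, -0.009, 0.707]
contact_force: [-0.1, -1.0, 1.0]
opening: 0.795
```

```bash
python3 - <<'E'
from h import *
from plant import r
im,d,K,T,s=snap(r,'wrist','w5');goto(s,.51,.293,.2,1.536)
ortho('w5',.045,.4,.65,.18,.40,'o5',.4)
E
```

```text
pos [0.4959 0.296  0.2484] ytool yaw 1.543 tilt [ 0.     0.001 -1.   ] t 6.78
shift tool xyz mm [48.4 -2.6 14.1]
roll(about tool x, x down => -dyaw) 0.007 q7 0.68
```

View pics/w5.png

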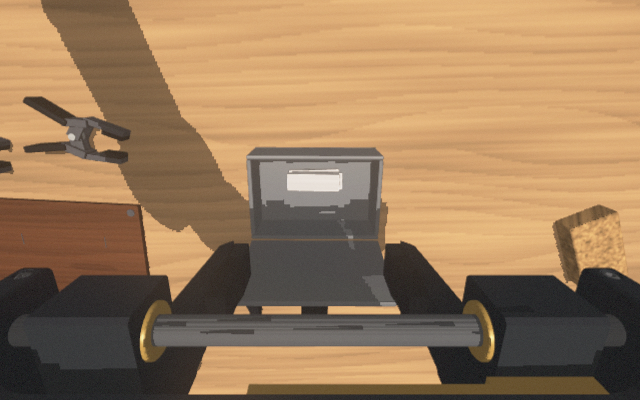

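View pics/o5.png

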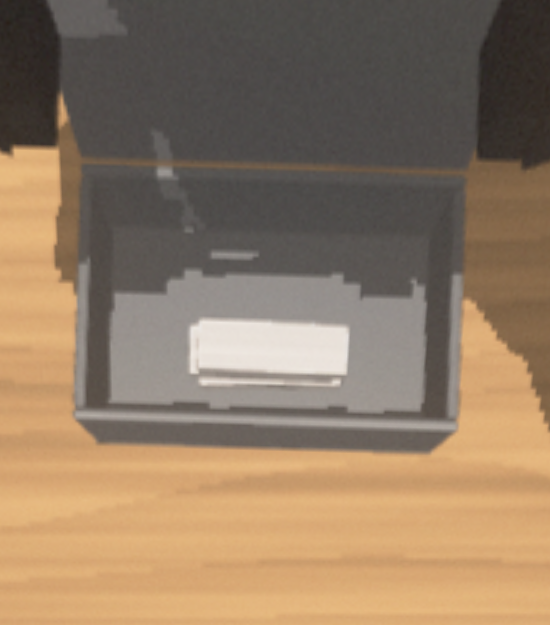

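```bash
python3 - <<'E'
from h import *
from plant import r
f=np.load('w5.npz');P=cloud(f['K'],f['T'],f['d']).reshape(-1,3)
q=P[(abs(P[:,0]-.511)<.008)&(abs(P[:,1]-.29)<.025)];print(np.percentile(q[:,2],[5,25,50,75,95]).round(4))
q=P[(abs(P[:,0]-.511)<.03)&(abs(P[:,1]-.29)<.05)&(P[:,2]>.037)&(P[:,2]<.052)];print(q.mean(0),cv2.minAreaRect((q[:,:2]*1000).astype(np.float32)))
s=r.get_state();goto(s,.5108,.2905,.0365,1.534)
E
```

```text
[0.0439 0.0446 0.0451 0.0456 0.0463]
[0.51017305 0.29057672 0.04474143] ((510.7834777832031, 290.7353515625), (59.13160705566406, 20.52942657470703), 88.31231689453125)
pos [0.4974 0.2955 0.2482] ytool yaw 1.541 tilt [ 0.002  0.001 -1.   ] t 6.83
shift tool xyz mm [211.8  -4.9  13.2]
roll(about tool x, x down => -dyaw) 0.007 q7 0.68
```

Request:
arm_command --pt "0.074 0.02 -0.0049 0.0132 0.007" --pt "0.074 0.06 0 0 0" --pt "0.074 0.06 0 0 0" --pt "0.074 0.04 0 0 0" --pt "0.074 0.02 0 0 0" --pt "0.074 0 0 0 0"

```text
clock: 7.58
tool_pos: [0.5101, 0.2877, 0.0444]
eef_rot: [0.013, 0.708, -0.015, 0.706]
contact_force: [0.9, -0.1, -0.3]
opening: 0.841
```

```bash
python3 - <<'E'
from h import *
from plant import r
im,d,K,T,s=snap(r,'wrist','w6');goto(s,.5108,.2905,.0365,1.534);print(s['contact_force'])
E
```

```text
pos [0.5101 0.2877 0.0444] ytool yaw 1.531 tilt [-0.003 -0.003 -1.   ] t 7.58
shift tool xyz mm [7.9 2.9 0.6]
roll(about tool x, x down => -dyaw) -0.003 q7 0.58
[ 0.91850888 -0.12720829 -0.29567625]
```

View pics/w6.png

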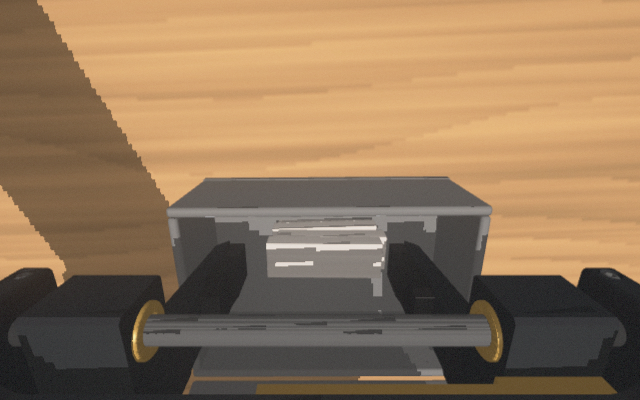

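Request:
arm_command --pt "0.074 0.0079 0.0029 0.0006 -0.003" --pt "0.074 0 0 0 0" --pt "0.05 0 0 0 0" --pt "0.05 0 0 0 0" --pt "0.05 0 0 0 0" --force 25

```text
clock: 8.25
tool_pos: [0.511, 0.2925, 0.0402]
eef_rot: [0.012, 0.707, -0.012, 0.707]
contact_force: [0.1, -0.4, 1.9]
opening: 0.676
```

Request:
arm_command --pt "0.05 -0.01 0 0 0" --pt "0.05 -0.01 0 0 0" --pt "0.05 -0.03 0 0 0" --pt "0.05 -0.05 0 0 0" --pt "0.05 -0.05 0 0 0" --pt "0.05 0 0 0 0"

```text
clock: 9.0
tool_pos: [0.5129, 0.2941, 0.1944]
eef_rot: [0.014, 0.704, -0.011, 0.71]
contact_force: [-0.4, 0.4, -0.6]
opening: 0.674
```

```bash
python3 - <<'E'
from h import *
from plant import r
im,d,K,T,s=snap(r,'wrist','w7');goto(s,.5108,.2905,.2,1.534);print(s['contact_force'],s['opening']*88.1)
im,d,K,T,s=snap(r,'top','t7')
E
```

```text
pos [0.5129 0.2941 0.1944] ytool yaw 1.536 tilt [ 0.007  0.005 -1.   ] t 9.0
shift tool xyz mm [-5.7 -3.7 -1.9]
roll(about tool x, x down => -dyaw) 0.002 q7 0.66
[-0.37664203  0.35863177 -0.6386703 ] 59.38987585116116
```

View pics/w7.png

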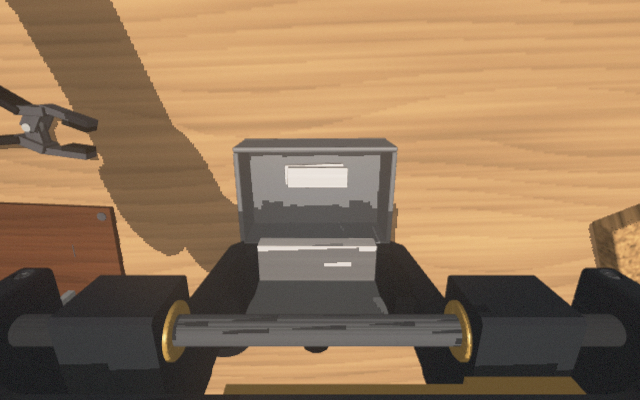

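```bash
python3 - <<'E'
from h import *
from plant import r
f=np.load('w7.npz');P=cloud(f['K'],f['T'],f['d'])
M=R.from_quat(f['q']).as_matrix()
L=(P-f['pos'])@M
for v in range(236,290,4): print(v,[tuple((L[v,u]*1000).round(0)) for u in (270,317,365)])
s=r.get_state();print(s['tool_pos'])
E
```

```text
236 [(np.float64(151.0), np.float64(-49.0), np.float64(59.0)), (np.float64(151.0), np.float64(0.0), np.float64(59.0)), (np.float64(152.0), np.float64(50.0), np.float64(59.0))]
240 [(np.float64(1.0), np.float64(-24.0), np.float64(-10.0)), (np.float64(1.0), np.float64(0.0), np.float64(-10.0)), (np.float64(2.0), np.float64(25.0), np.float64(-10.0))]
244 [(np.float64(-4.0), np.float64(-23.0), np.float64(-10.0)), (np.float64(-4.0), np.float64(0.0), np.float64(-10.0)), (np.float64(-3.0), np.float64(24.0), np.float64(-10.0))]
248 [(np.float64(-4.0), np.float64(-23.0), np.float64(-8.0)), (np.float64(-5.0), np.float64(0.0), np.float64(-9.0)), (np.float64(-5.0), np.float64(24.0), np.float64(-9.0))]
252 [(np.float64(-5.0), np.float64(-23.0), np.float64(-6.0)), (np.float64(-5.0), np.float64(0.0), np.float64(-7.0)), (np.float64(-5.0), np.float64(24.0), np.float64(-6.0))]
256 [(np.float64(-5.0), np.float64(-24.0), np.float64(-4.0)), (np.float64(-5.0), np.float64(0.0), np.float64(-4.0)), (np.float64(-5.0), np.float64(24.0), np.float64(-4.0))]
260 [(np.float64(-6.0), np.float64(-24.0), np.float64(-2
[... 650 characters left out ...]
 np.float64(-24.0), np.float64(8.0)), (np.float64(-5.0), np.float64(0.0), np.float64(8.0)), (np.float64(-5.0), np.float64(25.0), np.float64(7.0))]
280 [(np.float64(89.0), np.float64(-40.0), np.float64(71.0)), (np.float64(89.0), np.float64(0.0), np.float64(71.0)), (np.float64(-4.0), np.float64(25.0), np.float64(10.0))]
284 [(np.float64(85.0), np.float64(-40.0), np.float64(72.0)), (np.float64(84.0), np.float64(0.0), np.float64(72.0)), (np.float64(84.0), np.float64(41.0), np.float64(71.0))]
288 [(np.float64(80.0), np.float64(-39.0), np.float64(73.0)), (np.float64(79.0), np.float64(0.0), np.float64(72.0)), (np.float64(78.0), np.float64(40.0), np.float64(71.0))]
[0.51070706 0.29220002 0.1903299 ]
```

Request:
arm_command --pt "0.05 0 -0.045 0.016 0" --pt "0.05 0 -0.05 0.025 0" --pt "0.05 0 -0.05 0.03 0" --pt "0.05 0 -0.05 0.03 0" --pt "0.05 0 -0.05 0.03 0" --pt "0.05 0 -0.045 0.03 0" --pt "0.05 0 0 0 0.15" --pt "0.05 0 0 0 0.18" --pt "0.05 0 0 0 0.18" --pt "0.05 0 0 0 0.18" --pt "0.05 0 0 0 0.18" --pt "0.05 0 0 0 0.18"

```text
clock: 10.6
tool_pos: [0.6601, -0.0031, 0.1876]
eef_rot: [0.366, 0.606, -0.368, 0.603]
contact_force: [0.1, -0.5, 0.1]
opening: 0.673
```

Request:
arm_command --pt "0.05 0 0 0 0.18" --pt "0.05 0 0 0 0.18" --pt "0.05 0 0 0 0.18" --pt "0.05 0 0 0 0.02" --pt "0.05 0 0 0 0" --pt "0.05 0 0 0 0"

```text
clock: 11.35
tool_pos: [0.6613, -0.0031, 0.1893]
eef_rot: [-0.518, -0.482, 0.518, -0.481]
contact_force: [0.2, 0.6, -0.1]
opening: 0.674
```

```bash
python3 - <<'E'
from h import *
from plant import r
im,d,K,T,s=snap(r,'wrist','w8');goto(s,.672,.002,.1,-.078);print(s['contact_force'],s['opening']*88.1)
s=r.get_state();goto(s,.672,.002,.1,-.078)
E
```

```text
pos [ 0.6613 -0.0031  0.1893] ytool yaw -0.072 tilt [-0.001  0.    -1.   ] t 11.35
shift tool xyz mm [89.3 10.4 -5.8]
roll(about tool x, x down => -dyaw) 0.006 q7 -0.06
[ 0.23899168  0.63729378 -0.14275234] 59.354943122745986
pos [ 0.6614 -0.0031  0.1894] ytool yaw -0.073 tilt [-0.  0. -1.] t 11.4
shift tool xyz mm [89.4 10.2 -5.9]
roll(about tool x, x down => -dyaw) 0.005 q7 -0.06
```

View pics/w8.png

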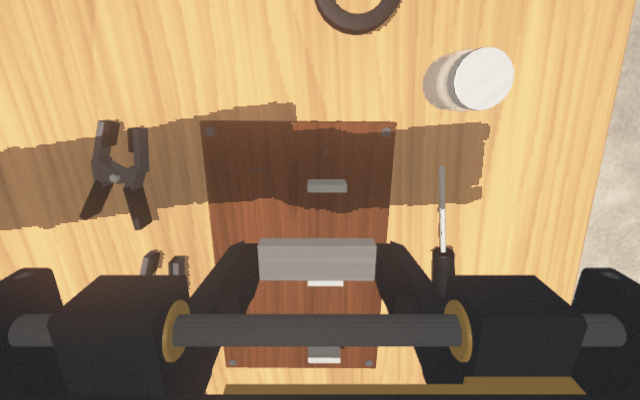

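```bash
python3 - <<'E'
from h import *
o=ortho('w8',.030,.62,.72,-.05,.05,'o8',.25)
cv2.imwrite('pics/o8.png',cv2.resize(o[:,:,::-1],None,fx=1.5,fy=1.5))
f=np.load('w8.npz')
print(onplane(f['K'],f['T'],[(206,127),(388,129)],.008).round(4))
P=cloud(f['K'],f['T'],f['d']).reshape(-1,3)
q=P[(P[:,0]>.63)&(P[:,0]<.71)&(abs(P[:,1]+.01)<.025)&(P[:,2]>.0265)&(P[:,2]<.035)];print(len(q),np.median(q,0),cv2.minAreaRect((q[:,:2]*1000).astype(np.float32)))
E
```

```text
[[0.5527 0.0541 0.008 ]
 [0.7375 0.0388 0.008 ]]
323 [ 0.67039444 -0.01216834  0.0300386 ] ((670.8880615234375, -12.460958480834961), (8.480596542358398, 39.65623474121094), 85.7105484008789)
```

View pics/o8.png

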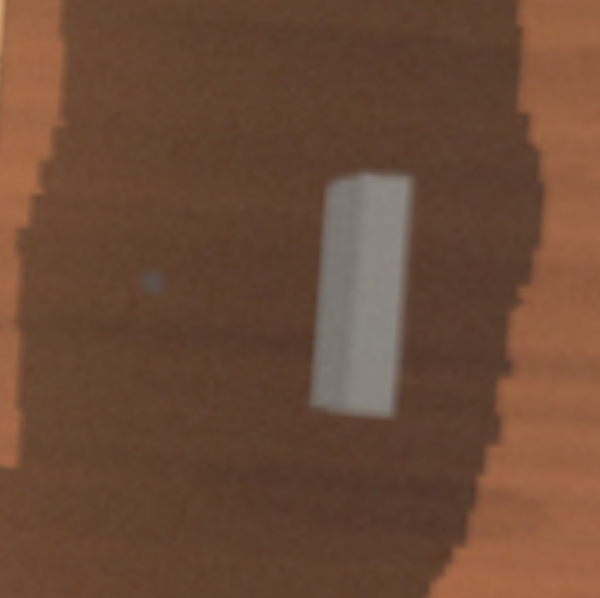

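```bash
python3 - <<'E'
from h import *
from plant import r
s=r.get_state();goto(s,.6722,.0055,.0165,-.077)
E
```

```text
pos [ 0.6614 -0.0031  0.1894] ytool yaw -0.073 tilt [-0.  0. -1.] t 11.4
shift tool xyz mm [172.9  10.2  -9.3]
roll(about tool x, x down => -dyaw) 0.004 q7 -0.06
```

Request:
arm_command --pt "0.05 0 0.0102 -0.0093 0.004" --pt "0.05 0.05 0 0 0" --pt "0.05 0.05 0 0 0" --pt "0.05 0.04 0 0 0" --pt "0.05 0.02 0 0 0" --pt "0.05 0.0129 0 0 0" --pt "0.05 0 0 0 0" --pt "0.05 0 0 0 0"

```text
clock: 12.4
tool_pos: [0.6737, 0.0055, 0.0183]
eef_rot: [0.52, 0.479, -0.518, 0.481]
contact_force: [-0.5, -0.4, -0.1]
opening: 0.673
```

```bash
python3 - <<'E'
from h import *
from plant import r
im,d,K,T,s=snap(r,'wrist','w9');goto(s,.6718,.0015,.0135,-.077);print(s['contact_force'],s['opening']*88.1)
E
```

```text
pos [0.6737 0.0055 0.0183] ytool yaw -0.078 tilt [ 0.003  0.    -1.   ] t 12.4
shift tool xyz mm [ 4.8 -1.6  4.2]
roll(about tool x, x down => -dyaw) -0.001 q7 -0.07
[-0.49463503 -0.43919669 -0.06669951] 59.32815038726731
```

View pics/w9.png

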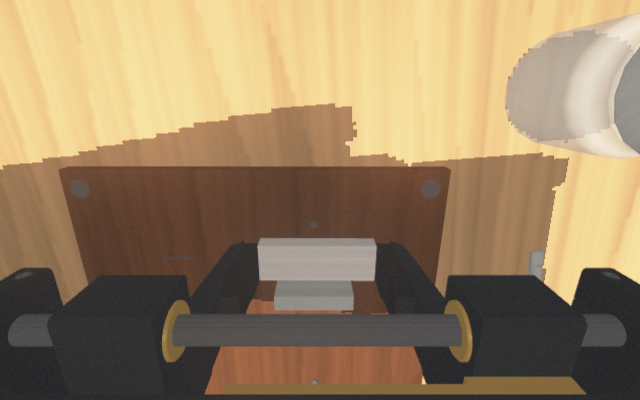

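Request:
arm_command --pt "0.05 0.004 -0.0016 0 0" --pt "0.05 0.001 0 0 0" --pt "0.05 0 0 0.002 0" --pt "0.05 0 0 0.002 0" --pt "0.05 0 0 0.001 0" --pt "0.05 0 0 0 0"

```text
clock: 13.2
tool_pos: [0.6716, 0.0023, 0.0133]
eef_rot: [0.52, 0.48, -0.518, 0.48]
contact_force: [-0.3, 2.8, 6.5]
opening: 0.674
```

```bash
python3 - <<'E'
from h import *
from plant import r
im,d,K,T,s=snap(r,'wrist','w10');goto(s,.6718,.0015,.0135,-.077);print(s['contact_force'],s['opening']*88.1)
cv2.imwrite('pics/w10c.png',cv2.resize(im[220:330,220:420,::-1],None,fx=4,fy=4))
E
```

```text
pos [0.6716 0.0023 0.0133] ytool yaw -0.077 tilt [ 0.003  0.002 -1.   ] t 13.2
shift tool xyz mm [-0.2  0.3  0.7]
roll(about tool x, x down => -dyaw) -0.0 q7 -0.06
[-0.29307254  2.75153256  6.48015832] 59.362000065426244
```

View pics/w10c.png

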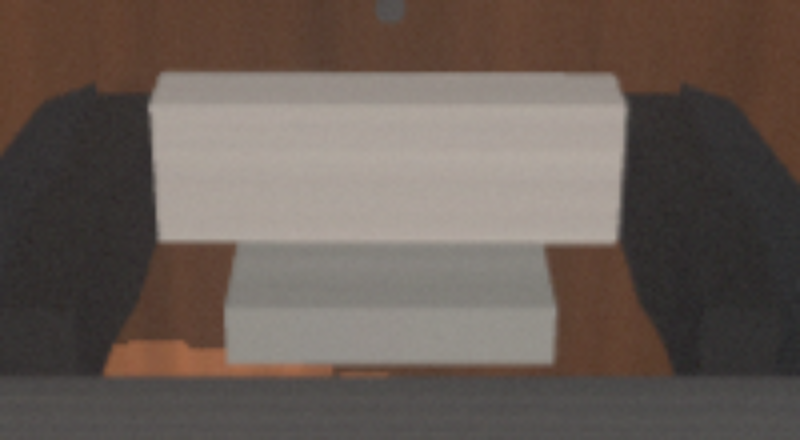

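Request:
arm_command --pt "0.072 -0.001 0 0 0" --pt "0.072 0 0 0 0" --pt "0.072 0 0 0 0" --pt "0.072 -0.03 0 0 0" --pt "0.072 -0.05 0 0 0" --pt "0.072 -0.05 0 0 0" --pt "0.072 0 0 0 0" --pt "0.072 0 0 0 0"

```text
clock: 14.25
tool_pos: [0.6697, 0.0006, 0.1421]
eef_rot: [-0.519, -0.48, 0.52, -0.48]
contact_force: [-0.2, -0.0, -0.8]
opening: 0.817
```

```bash
python3 - <<'E'
from h import *
from plant import r
im,d,K,T,s=snap(r,'wrist','w11')
o=ortho('w11',.018,.62,.72,-.05,.05,'o11',.25)
o2=ortho('w11',.03,.62,.72,-.05,.05,'o11b',.25)
cv2.imwrite('pics/o11.png',np.hstack([o,o2])[:,:,::-1])
im,d,K,T,s=snap(r,'top','t11');ortho('t11',.02,.35,.6,-.4,.1,'o11t',.7)
goto(s,.51,.29,.2,1.534)
E
```

```text
pos [0.6692 0.0007 0.1413] ytool yaw -0.078 tilt [-0.003  0.    -1.   ] t 14.3
shift tool xyz mm [ -58.2 -181.4 -276. ]
roll(about tool x, x down => -dyaw) 1.53 q7 -0.07
```

View pics/o11.png

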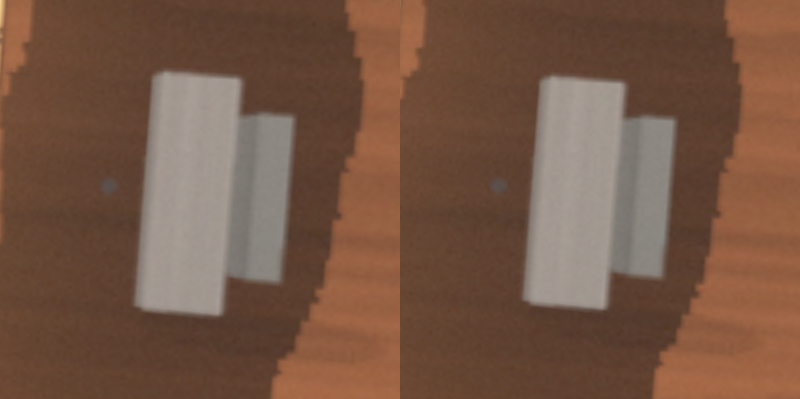

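View pics/o11t.png

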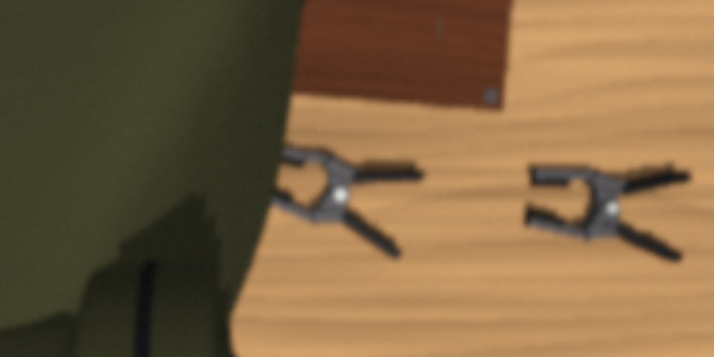

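View pics/w11.png

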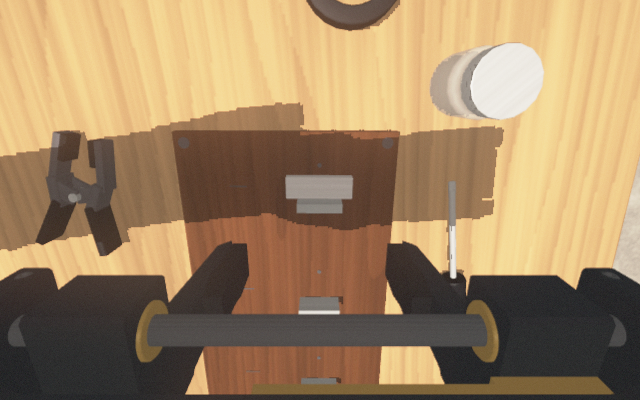

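Request:
arm_command --pt "0.074 -0.05 0 0 0" --pt "0.074 -0.03 -0.02 -0.02 -0.13" --pt "0.074 0 -0.03 -0.05 0" --pt "0.074 0 -0.03 -0.05 0" --pt "0.074 0 -0.03 -0.05 0" --pt "0.074 0 -0.03 -0.05 0" --pt "0.074 0 -0.02 -0.04 0" --pt "0.074 0 -0.01 -0.02 -0.15" --pt "0.074 0 0 0 -0.18" --pt "0.074 0 0 0 -0.18" --pt "0.074 0 0 0 -0.18" --pt "0.074 0 0 0 -0.18"

```text
clock: 15.85
tool_pos: [0.488, 0.2736, 0.2213]
eef_rot: [0.223, 0.672, -0.224, 0.67]
contact_force: [0.3, 0.0, -0.7]
opening: 0.843
```

Request:
arm_command --pt "0.074 0 0 0 -0.18" --pt "0.074 0 0 0 -0.18" --pt "0.074 0 0 0 -0.17" --pt "0.074 0 0 0 0" --pt "0.074 0 0 0 0"

```text
clock: 16.48
tool_pos: [0.4884, 0.2737, 0.2221]
eef_rot: [0.043, 0.706, -0.043, 0.705]
contact_force: [-1.0, -0.0, 0.2]
opening: 0.844
```

```bash
python3 - <<'E'
from h import *
from plant import r
im,d,K,T,s=snap(r,'wrist','w12');goto(s,.5108,.2905,.06,1.534)
ortho('w12',.035,.44,.6,.2,.38,'o12',.3)
E
```

```text
pos [0.4884 0.2737 0.2221] ytool yaw 1.449 tilt [-0.001 -0.001 -1.   ] t 16.48
shift tool xyz mm [162.   19.5  20.4]
roll(about tool x, x down => -dyaw) -0.085 q7 0.6
```

View pics/o12.png

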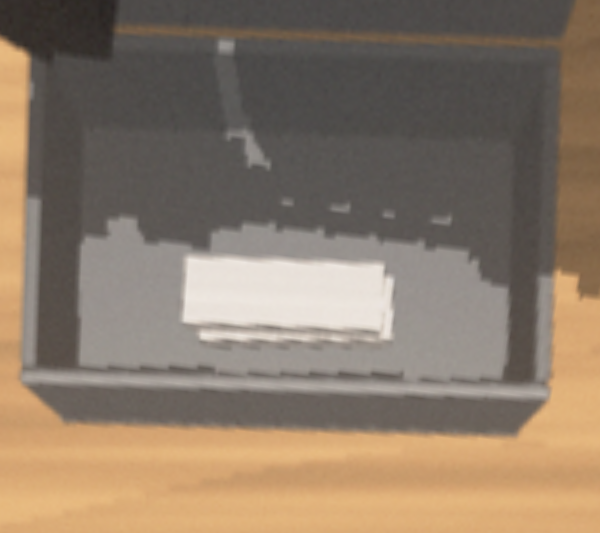

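Request:
arm_command --pt "0.074 0 0 0 -0.085" --pt "0.074 0.03 0.0222 0.0228 0" --pt "0.074 0.06 0 0 0" --pt "0.074 0.06 0 0 0" --pt "0.074 0.03 0 0 0" --pt "0.074 0.01 0 0 0" --pt "0.074 0 0 0 0" --pt "0.074 0 0 0 0"

```text
clock: 17.52
tool_pos: [0.5133, 0.2961, 0.0344]
eef_rot: [0.013, 0.706, -0.012, 0.708]
contact_force: [-0.4, 0.9, 0.5]
opening: 0.84
```

```bash
python3 - <<'E'
from h import *
from plant import r
s=r.get_state();goto(s,.5120,.2950,.0285,1.534);print(s['contact_force'])
E
```

```text
pos [0.5133 0.2961 0.0344] ytool yaw 1.537 tilt [ 0.002  0.002 -1.   ] t 17.52
shift tool xyz mm [ 5.9 -1.2 -1.3]
roll(about tool x, x down => -dyaw) 0.003 q7 0.56
[-0.4304095   0.88582333  0.47006184]
```

Request:
arm_command --pt "0.074 0.0055 -0.0012 -0.0013 0.003" --pt "0.074 0 0 0 0" --pt "0.05 0 0 0 0" --pt "0.05 0 0 0 0" --pt "0.05 0 0 0 0" --pt "0.05 0 0 0 0" --pt "0.05 -0.005 0 0 0" --pt "0.05 -0.015 0 0 0" --pt "0.05 -0.04 0 0 0" --pt "0.05 -0.06 0 0 0" --pt "0.05 -0.05 0 0 0" --pt "0.05 0 0 0 0" --force 25

```text
clock: 19.02
tool_pos: [0.5131, 0.296, 0.2024]
eef_rot: [0.015, 0.704, -0.011, 0.71]
contact_force: [-0.2, -0.1, -1.1]
opening: 0.678
```

```bash
cat >> h.py <<'E'
def heldblank(fn):
    f=np.load(fn+'.npz');P=cloud(f['K'],f['T'],f['d']);M=R.from_quat(f['q']).as_matrix();L=((P-f['pos'])@M)*1000
    q=L[230:300,240:400].reshape(-1,3);q=q[(abs(q[:,0])<14)&(abs(q[:,2])<14)&(abs(q[:,1])<40)]
    t=q[(q[:,0]<np.percentile(q[:,0],25)+3)]
    print('held top x',np.median(t[:,0]).round(1),'y range',np.percentile(t[:,1],[0.5,99.5]).round(1),'z range',np.percentile(t[:,2],[1,99]).round(1))
E
python3 - <<'E'
from h import *
from plant import r
im,d,K,T,s=snap(r,'wrist','w13');heldblank('w13');heldblank('w7');print(s['opening']*88.1)
s=r.get_state();goto(s,.66,-.10,.2,-.077)
E
```

```text
held top x -7.6 y range [-36.4  38. ] z range [-10.2  10.5]
held top x -4.9 y range [-37.   38.6] z range [-10.5   9.5]
59.762911943940054
pos [0.5118 0.2948 0.1999] ytool yaw 1.534 tilt [ 0.004  0.003 -1.   ] t 19.07
shift tool xyz mm [  -0.5 -389.   162.7]
roll(about tool x, x down => -dyaw) -1.531 q7 0.64
```

View pics/w13.png

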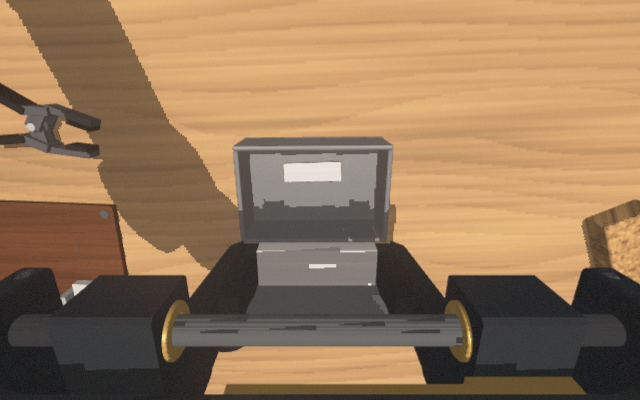

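Request:
arm_command --pt "0.05 -0.005 -0.0492 0.0208 0" --pt "0.05 0 -0.049 0.0208 0" --pt "0.05 0 -0.049 0.0208 0" --pt "0.05 0 -0.049 0.0208 0" --pt "0.05 0 -0.049 0.0208 0" --pt "0.05 0 -0.049 0.0208 0" --pt "0.05 0 -0.049 0.0208 0" --pt "0.05 0 -0.049 0.0208 0" --pt "0.05 0 0 0 0.179" --pt "0.05 0 0 0 0.179" --pt "0.05 0 0 0 0.179" --pt "0.05 0 0 0 0.179"

```text
clock: 20.58
tool_pos: [0.6615, -0.1038, 0.2005]
eef_rot: [0.261, 0.658, -0.262, 0.656]
contact_force: [-0.3, -0.1, 0.4]
opening: 0.677
```

Request:
arm_command --pt "0.05 0 0 0 0.179" --pt "0.05 0 0 0 0.179" --pt "0.05 0 0 0 0.179" --pt "0.05 0 0 0 0.179" --pt "0.05 0 0 0 0.179" --pt "0.05 0 0 0 0" --pt "0.05 0 0 0 0"

```text
clock: 21.45
tool_pos: [0.6622, -0.1037, 0.2014]
eef_rot: [-0.518, -0.482, 0.519, -0.481]
contact_force: [-0.6, -0.2, -0.5]
opening: 0.674
```

```bash
python3 - <<'E'
from h import *
from plant import r
im,d,K,T,s=snap(r,'wrist','w14')
s=r.get_state();goto(s,.6636,-.1036,.014,-.077)
o=ortho('w14',.030,.61,.71,-.16,-.06,'o14',.25)
P=cloud(K,T,d).reshape(-1,3)
q=P[(P[:,0]>.62)&(P[:,0]<.71)&(abs(P[:,1]+.12)<.025)&(P[:,2]>.0265)&(P[:,2]<.035)];print(len(q),np.median(q,0),cv2.minAreaRect((q[:,:2]*1000).astype(np.float32)))
E
```

```text
pos [ 0.6623 -0.1037  0.2016] ytool yaw -0.075 tilt [-0.001  0.    -1.   ] t 21.5
shift tool xyz mm [187.6   1.5  -0.2]
roll(about tool x, x down => -dyaw) 0.002 q7 0.06
318 [ 0.66204514 -0.12202701  0.02997974] ((661.7457275390625, -122.20789337158203), (8.797731399536133, 39.3015251159668), 84.61323547363281)
```

View pics/w14.png

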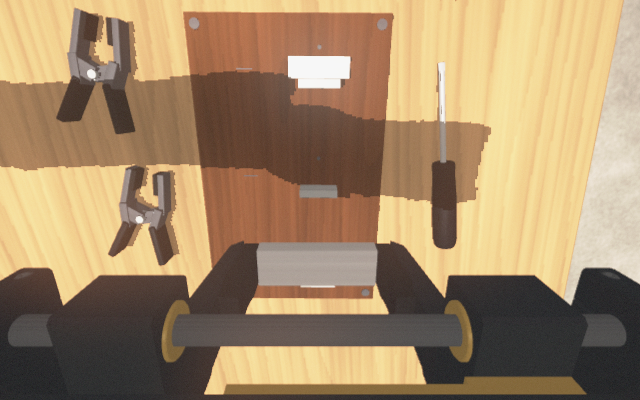

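Request:
arm_command --pt "0.05 0.05 0.001 0 0.002" --pt "0.05 0.06 0 0 0" --pt "0.05 0.05 0 0 0" --pt "0.05 0.022 0 0 0" --pt "0.05 0 0 0 0" --pt "0.05 0 0 0 0"

```text
clock: 22.25
tool_pos: [0.6656, -0.1042, 0.0225]
eef_rot: [0.52, 0.479, -0.518, 0.481]
contact_force: [0.4, -0.4, 0.6]
opening: 0.673
```

```bash
python3 - <<'E'
from h import *
from plant import r
s=r.get_state();goto(s,.6633,-.1071,.0105,-.077);print(s['contact_force'])
E
```

```text
pos [ 0.6656 -0.1042  0.0225] ytool yaw -0.079 tilt [ 0.004 -0.    -1.   ] t 22.25
shift tool xyz mm [11.9 -2.1  3. ]
roll(about tool x, x down => -dyaw) -0.002 q7 0.06
[ 0.36828496 -0.4416328   0.55084391]
```

Request:
arm_command --pt "0.05 0.009 -0.0018 0 -0.002" --pt "0.05 0.003 0 0 0" --pt "0.05 0 0 0 0" --pt "0.05 0 0 0.0015 0" --pt "0.05 0 0 0.0015 0" --pt "0.05 0 0 0.001 0" --pt "0.05 0 0 0 0"

```text
clock: 23.12
tool_pos: [0.6624, -0.1038, 0.0105]
eef_rot: [0.52, 0.482, -0.517, 0.48]
contact_force: [-3.6, 6.0, 12.5]
opening: 0.676
```

```bash
python3 - <<'E'
from h import *
from plant import r
im,d,K,T,s=snap(r,'wrist','w15');goto(s,.6633,-.1071,.0105,-.077);print(s['contact_force'],s['opening']*88.1)
cv2.imwrite('pics/w15c.png',cv2.resize(im[220:330,220:420,::-1],None,fx=3,fy=3))
E
```

```text
pos [ 0.6624 -0.1038  0.0105] ytool yaw -0.075 tilt [ 0.001  0.005 -1.   ] t 23.12
shift tool xyz mm [-0.   1.1  3.2]
roll(about tool x, x down => -dyaw) 0.002 q7 0.06
[-3.64925361  5.98980811 12.48837958] 59.56620653417305
```

View pics/w15c.png

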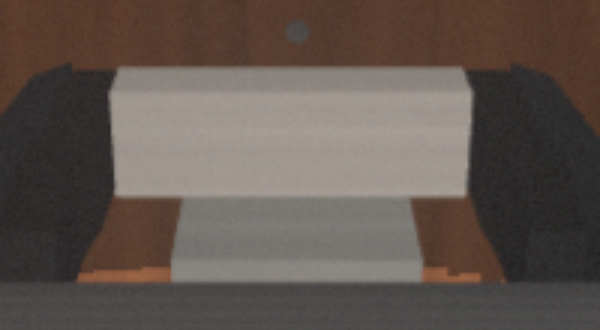

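Request:
arm_command --pt "0.05 -0.002 0 0 0" --pt "0.05 0 0 0 0" --pt "0.05 0 0 0.001 0" --pt "0.05 0 0.0005 0 0" --pt "0.05 0 0 0 0"

```text
clock: 23.8
tool_pos: [0.6621, -0.1072, 0.0105]
eef_rot: [0.519, 0.481, -0.518, 0.48]
contact_force: [-0.8, 4.6, 4.9]
opening: 0.677
```

```bash
python3 - <<'E'
from h import *
from plant import r
im,d,K,T,s=snap(r,'wrist','w16');goto(s,.6633,-.1071,.0105,-.077);print(s['contact_force'],s['opening']*88.1)
cv2.imwrite('pics/w16c.png',cv2.resize(im[220:330,220:420,::-1],None,fx=3,fy=3))
E
```

```text
pos [ 0.6621 -0.1072  0.0105] ytool yaw -0.076 tilt [-0.     0.002 -1.   ] t 23.8
shift tool xyz mm [ 0.   1.2 -0.2]
roll(about tool x, x down => -dyaw) 0.001 q7 0.06
[-0.82603789  4.56278009  4.87083494] 59.652512606377485
```

View pics/w16c.png

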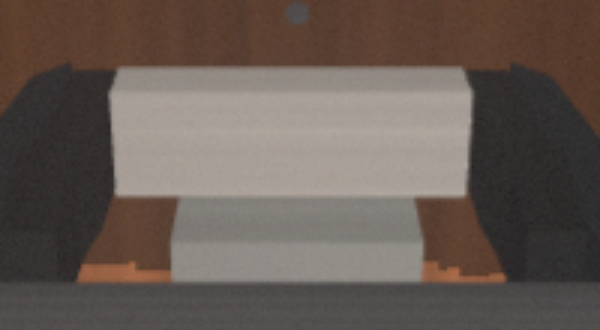

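Request:
arm_command --pt "0.074 -0.001 0 0 0" --pt "0.074 0 0 0 0" --pt "0.074 0 0 0 0" --pt "0.074 -0.03 0 0 0" --pt "0.074 -0.05 0 0 0" --pt "0.074 -0.06 0 0 0" --pt "0.074 -0.05 0 0 0" --pt "0.074 0 0 0 0"

```text
clock: 24.85
tool_pos: [0.665, -0.1099, 0.2061]
eef_rot: [0.521, 0.477, -0.517, 0.483]
contact_force: [0.1, 0.2, -0.2]
opening: 0.84
```

```bash
python3 - <<'E'
from h import *
from plant import r
im,d,K,T,s=snap(r,'wrist','w17')
o=ortho('w17',.018,.61,.71,-.16,-.06,'o17',.2)
goto(s,.511,.29,.2,1.534)
E
```

```text
pos [ 0.665  -0.1099  0.2061] ytool yaw -0.078 tilt [ 0.009 -0.002 -1.   ] t 24.85
shift tool xyz mm [   3.9 -184.6 -386.8]
roll(about tool x, x down => -dyaw) 1.53 q7 0.06
```

View pics/o17.png

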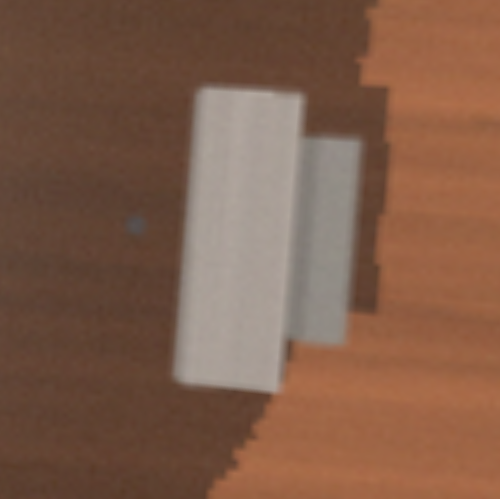

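Request:
arm_command --pt "0.074 0 -0.023 -0.048 0" --pt "0.074 0 -0.023 -0.048 0" --pt "0.074 0 -0.023 -0.048 0" --pt "0.074 0 -0.023 -0.048 0" --pt "0.074 0 -0.023 -0.048 0" --pt "0.074 0 -0.023 -0.048 0" --pt "0.074 0 -0.023 -0.048 0" --pt "0.074 0 -0.023 -0.048 0" --pt "0.074 0 0 0 -0.179" --pt "0.074 0 0 0 -0.179" --pt "0.074 0 0 0 -0.179" --pt "0.074 0 0 0 -0.179"

```text
clock: 26.4
tool_pos: [0.507, 0.2873, 0.1992]
eef_rot: [0.314, 0.633, -0.317, 0.632]
contact_force: [0.5, -0.2, 0.4]
opening: 0.841
```

Request:
arm_command --pt "0.074 0 0 0 -0.179" --pt "0.074 0 0 0 -0.179" --pt "0.074 0 0 0 -0.179" --pt "0.074 0 0 0 -0.179" --pt "0.074 0 0 0 -0.179" --pt "0.074 0 0 0 0" --pt "0.074 0 0 0 0"

```text
clock: 27.28
tool_pos: [0.5077, 0.2878, 0.2003]
eef_rot: [0.014, 0.708, -0.014, 0.706]
contact_force: [-0.1, -0.0, 0.1]
opening: 0.838
```

```bash
python3 - <<'E'
from h import *
from plant import r
im,d,K,T,s=snap(r,'wrist','w18')
ortho('w18',.025,.44,.6,.2,.38,'o18',.3)
s=r.get_state();goto(s,.5108,.2905,.03,1.534)
E
```

```text
pos [0.5078 0.288  0.2006] ytool yaw 1.532 tilt [-0.001 -0.001 -1.   ] t 27.32
shift tool xyz mm [170.6   2.7   3.1]
roll(about tool x, x down => -dyaw) -0.002 q7 0.63
```

View pics/o18.png

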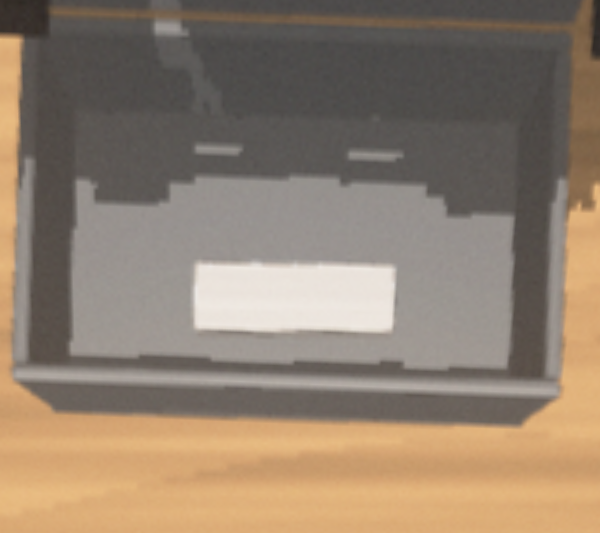

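Request:
arm_command --pt "0.074 0.05 0.0038 0.003 -0.02" --pt "0.074 0.06 0 0 0" --pt "0.074 0.045 0 0 0" --pt "0.074 0.02 0 0 0" --pt "0.074 0 0 0 0" --pt "0.074 0 0 0 0"

```text
clock: 28.08
tool_pos: [0.5124, 0.2928, 0.028]
eef_rot: [0.007, 0.706, -0.005, 0.708]
contact_force: [-0.4, -0.1, 0.8]
opening: 0.839
```

```bash
python3 - <<'E'
from h import *
from plant import r
s=r.get_state();goto(s,.5109,.2916,.0185,1.55);print(s['contact_force'])
E
```

```text
pos [0.5124 0.2928 0.028 ] ytool yaw 1.554 tilt [ 0.002  0.002 -1.   ] t 28.07
shift tool xyz mm [ 9.5 -1.3 -1.5]
roll(about tool x, x down => -dyaw) 0.004 q7 0.54
[-0.40777153 -0.08042709  0.81045692]
```

Request:
arm_command --pt "0.074 0.0095 -0.0013 -0.0015 0.004" --pt "0.074 0 0 0 0" --pt "0.05 0 0 0 0" --pt "0.05 0 0 0 0" --pt "0.05 0 0 0 0" --pt "0.05 0 0 0 0" --pt "0.05 -0.005 0 0 0" --pt "0.05 -0.015 0 0 0" --pt "0.05 -0.04 0 0 0" --pt "0.05 -0.06 0 0 0" --pt "0.05 -0.06 0 0 0" --pt "0.05 0 0 0 0" --force 25

```text
clock: 29.58
tool_pos: [0.5123, 0.2927, 0.2026]
eef_rot: [0.01, 0.704, -0.005, 0.71]
contact_force: [0.5, 0.1, -0.9]
opening: 0.675
```

```bash
python3 - <<'E'
from h import *
from plant import r
im,d,K,T,s=snap(r,'wrist','w19');heldblank('w19');print(s['opening']*88.1)
s=r.get_state();goto(s,.655,-.2132,.2,-.077)
E
```

```text
held top x -8.0 y range [-36.2  38. ] z range [-10.2  10. ]
59.467580062439026
pos [0.5109 0.2914 0.1998] ytool yaw 1.550 tilt [ 0.005  0.003 -1.   ] t 29.62
shift tool xyz mm [  -1.  -501.4  154.7]
roll(about tool x, x down => -dyaw) -1.515 q7 0.64
```

View pics/w19.png

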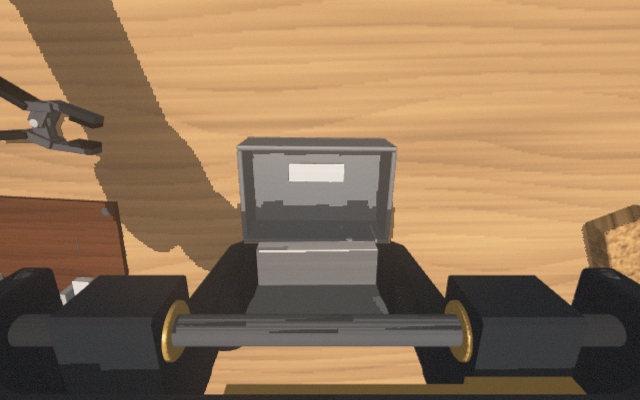

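Request:
arm_command --pt "0.05 0 -0.0502 0.0155 0" --pt "0.05 0 -0.0502 0.0155 0" --pt "0.05 0 -0.0502 0.0155 0" --pt "0.05 0 -0.0502 0.0155 0" --pt "0.05 0 -0.0501 0.0155 0" --pt "0.05 0 -0.0501 0.0155 0" --pt "0.05 0 -0.0501 0.0155 0" --pt "0.05 0 -0.0501 0.0154 0" --pt "0.05 0 -0.0501 0.0154 0" --pt "0.05 0 -0.0501 0.0154 0" --pt "0.05 0 0 0 0.18" --pt "0.05 0 0 0 0.18"

```text
clock: 31.12
tool_pos: [0.6526, -0.2147, 0.1946]
eef_rot: [0.137, 0.695, -0.136, 0.692]
contact_force: [0.2, 0.3, -1.0]
opening: 0.677
```

Request:
arm_command --pt "0.05 0 0 0 0.181" --pt "0.05 0 0 0 0.181" --pt "0.05 0 0 0 0.181" --pt "0.05 0 0 0 0.181" --pt "0.05 0 0 0 0.181" --pt "0.05 0 0 0 0.181" --pt "0.05 0 0 0 0.181" --pt "0.05 0 0 0 0" --pt "0.05 0 0 0 0"

```text
clock: 32.25
tool_pos: [0.6534, -0.2136, 0.1959]
eef_rot: [-0.518, -0.482, 0.519, -0.481]
contact_force: [-0.7, -0.3, -0.2]
opening: 0.675
```

```bash
python3 - <<'E'
from h import *
from plant import r
im,d,K,T,s=snap(r,'wrist','w20')
s=r.get_state();goto(s,.6552,-.2132,.02,-.077)
P=cloud(K,T,d).reshape(-1,3)
q=P[(P[:,0]>.62)&(P[:,0]<.70)&(abs(P[:,1]+.23)<.025)&(P[:,2]>.0265)&(P[:,2]<.035)];print(len(q),np.median(q,0),cv2.minAreaRect((q[:,:2]*1000).astype(np.float32)))
E
```

```text
pos [ 0.6536 -0.2137  0.1961] ytool yaw -0.075 tilt [-0.001  0.    -1.   ] t 32.3
shift tool xyz mm [176.1   1.8  -0.6]
roll(about tool x, x down => -dyaw) 0.002 q7 0.18
318 [ 0.65335769 -0.23144367  0.02997552] ((653.4921875, -231.5585479736328), (8.473604202270508, 39.57215881347656), 86.0032730102539)
```

View pics/w20.png

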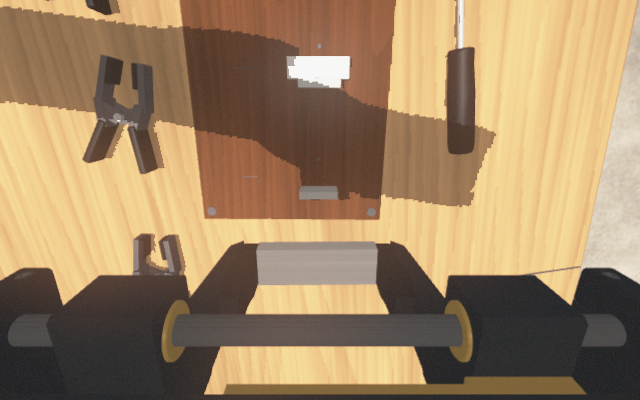

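Request:
arm_command --pt "0.05 0.05 0 -0.001 0.002" --pt "0.05 0.06 0 0 0" --pt "0.05 0.05 0 0 0" --pt "0.05 0.018 0 0 0" --pt "0.05 0 0 0 0" --pt "0.05 0 0 0 0"

```text
clock: 33.05
tool_pos: [0.656, -0.2135, 0.0211]
eef_rot: [0.52, 0.479, -0.519, 0.481]
contact_force: [-0.6, 0.7, 0.7]
opening: 0.677
```

```bash
python3 - <<'E'
from h import *
from plant import r
s=r.get_state();goto(s,.6549,-.2167,.0105,-.077);print(s['contact_force'])
E
```

```text
pos [ 0.656  -0.2135  0.0211] ytool yaw -0.079 tilt [ 0.004 -0.001 -1.   ] t 33.05
shift tool xyz mm [10.6 -0.9  3.3]
roll(about tool x, x down => -dyaw) -0.002 q7 0.17
[-0.58405627  0.73544398  0.70196257]
```

Request:
arm_command --pt "0.05 0.0075 -0.0009 0 -0.002" --pt "0.05 0.0015 0 0 0" --pt "0.05 0 0 0 0" --pt "0.05 0 0 0.0015 0" --pt "0.05 0 0 0.0015 0" --pt "0.05 0 0 0.001 0" --pt "0.05 0 0 0 0"

```text
clock: 33.92
tool_pos: [0.6534, -0.2164, 0.0101]
eef_rot: [0.519, 0.48, -0.518, 0.481]
contact_force: [0.3, 3.0, 3.5]
opening: 0.677
```

```bash
python3 - <<'E'
from h import *
from plant import r
im,d,K,T,s=snap(r,'wrist','w21');goto(s,.6549,-.2167,.0105,-.077);print(s['contact_force'],s['opening']*88.1)
cv2.imwrite('pics/w21c.png',cv2.resize(im[220:330,220:420,::-1],None,fx=3,fy=3))
E
```

```text
pos [ 0.6534 -0.2164  0.0101] ytool yaw -0.077 tilt [ 0.001  0.    -1.   ] t 33.92
shift tool xyz mm [-0.4  1.5  0.2]
roll(about tool x, x down => -dyaw) 0.0 q7 0.18
[0.25928839 2.98828075 3.47959897] 59.666684183707524
```

View pics/w21c.png

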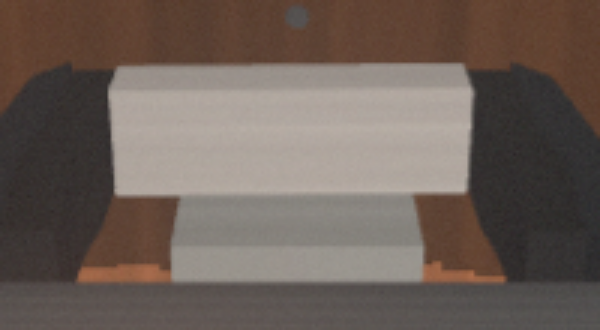

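Request:
arm_command --pt "0.074 -0.001 0 0 0" --pt "0.074 0 0 0 0" --pt "0.074 0 0 0 0" --pt "0.074 -0.03 0 0 0" --pt "0.074 -0.05 0 0 0" --pt "0.074 -0.06 0 0 0" --pt "0.074 -0.05 0 0 0" --pt "0.074 0 0 0 0" --pt "0.074 0 0 0 0"

```text
clock: 35.1
tool_pos: [0.6522, -0.2167, 0.2001]
eef_rot: [-0.519, -0.481, 0.519, -0.48]
contact_force: [0.1, 0.9, -0.2]
opening: 0.837
```

```bash
python3 - <<'E'
from h import *
from plant import r
im,d,K,T,s=snap(r,'wrist','w22')
goto(s,.45,-.32,.24,1.571)
E
```

```text
pos [ 0.6522 -0.2167  0.2001] ytool yaw -0.077 tilt [-0.001  0.    -1.   ] t 35.1
shift tool xyz mm [ -39.6 -193.7  118.6]
roll(about tool x, x down => -dyaw) 1.493 q7 0.18
```

View pics/w22.png

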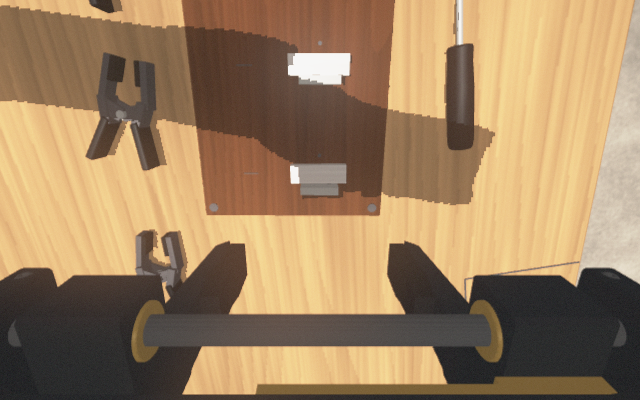

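Request:
arm_command --pt "0.08 0 -0.031 0.027 0" --pt "0.08 0 -0.031 0.027 0" --pt "0.08 0 -0.031 0.027 0" --pt "0.08 0 -0.031 0.027 0.08" --pt "0.08 0 -0.031 0.027 0.08" --pt "0.08 0 -0.031 0.027 0.08" --pt "0.08 0 0 0 0" --pt "0.08 0 0 0 0"

```text
clock: 36.15
tool_pos: [0.4499, -0.3548, 0.1997]
eef_rot: [0.573, 0.416, -0.572, 0.414]
contact_force: [-0.0, 0.2, -0.0]
opening: 0.906
```

```bash
python3 - <<'E'
from h import *
from plant import r
im,d,K,T,s=snap(r,'wrist','w23')
goto(s,.455,-.365,.15,-.33)
o=ortho('w23',.026,.38,.54,-.41,-.25,'o23',.3)
cv2.imwrite('pics/o23.png',o[:,:,::-1])
im,d,K,T,s=snap(r,'top','t23');cv2.imwrite('pics/t23c.png',cv2.resize(im[150:320,260:520,::-1],None,fx=3,fy=3))
E
```

```text
pos [ 0.4499 -0.3548  0.1997] ytool yaw -0.316 tilt [-0.001  0.002 -1.   ] t 36.15
shift tool xyz mm [49.7  8.1  8.2]
roll(about tool x, x down => -dyaw) 0.014 q7 0.31
```

View pics/o23.png

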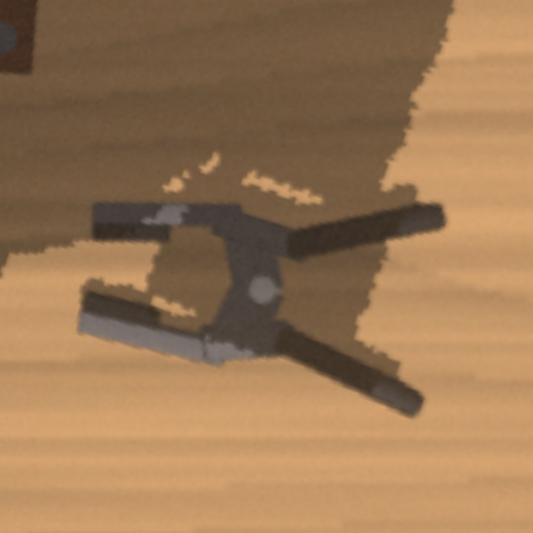

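View pics/w23.png

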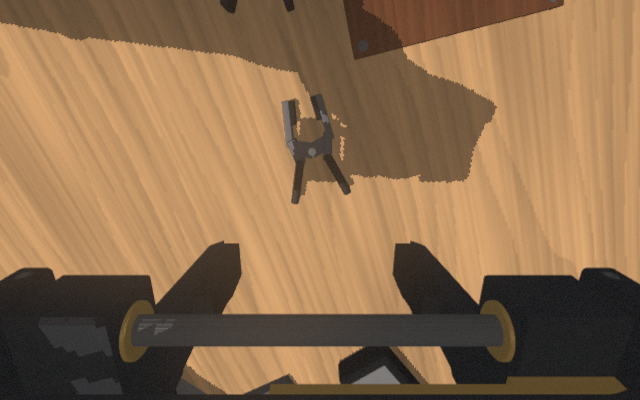

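View pics/t23c.png

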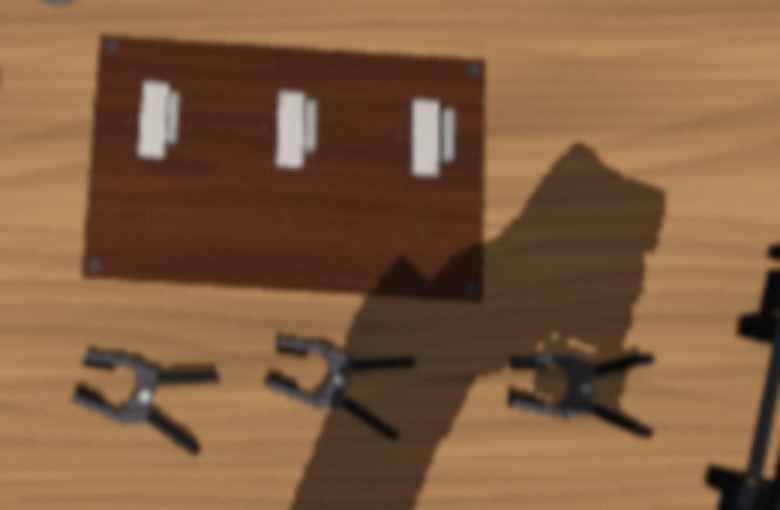

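```bash
python3 - <<'E'
from h import *
from plant import r
s=r.get_state();goto(s,.4484,-.3666,.03,-.121)
E
```

```text
pos [ 0.4509 -0.3544  0.2001] ytool yaw -0.314 tilt [ 0.     0.001 -1.   ] t 36.25
shift tool xyz mm [170.    1.5  12.6]
roll(about tool x, x down => -dyaw) -0.193 q7 0.31
```

Request:
arm_command --pt "0.088 0 0 0 -0.1" --pt "0.088 0 0 0 -0.093" --pt "0.088 0.05 -0.001 0.0124 0" --pt "0.088 0.06 0 0 0" --pt "0.088 0.04 0 0 0" --pt "0.088 0.015 0 0 0" --pt "0.088 0 0 0 0"

```text
clock: 37.12
tool_pos: [0.4477, -0.3672, 0.0354]
eef_rot: [0.53, 0.469, -0.53, 0.468]
contact_force: [0.1, -1.1, 0.3]
opening: 0.998
```

```bash
python3 - <<'E'
from h import *
from plant import r
im,d,K,T,s=snap(r,'wrist','w24')
goto(s,.4484,-.3666,.004,-.121)
E
```

```text
pos [ 0.4477 -0.3672  0.0354] ytool yaw -0.123 tilt [-0.     0.001 -1.   ] t 37.12
shift tool xyz mm [31.4  0.6 -0.7]
roll(about tool x, x down => -dyaw) -0.002 q7 0.45
```

View pics/w24.png

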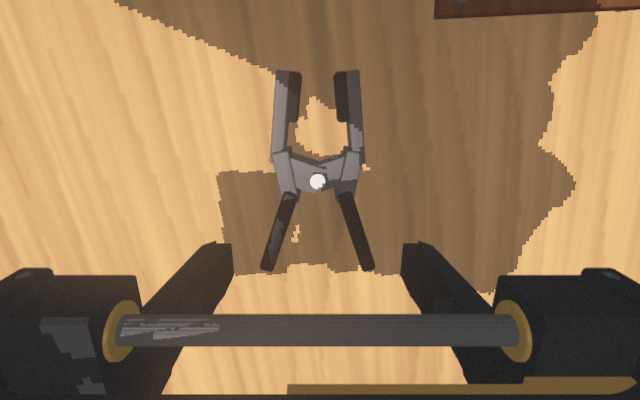

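Request:
arm_command --pt "0.088 0.02 0.0006 -0.0007 0" --pt "0.088 0.01 0 0 0" --pt "0.088 0 0 0 0" --pt "0.088 0 0 0 0"

```text
clock: 37.67
tool_pos: [0.4479, -0.3674, 0.0059]
eef_rot: [0.53, 0.468, -0.53, 0.468]
contact_force: [1.7, -0.5, -0.0]
opening: 0.999
```

```bash
python3 - <<'E'
from h import *
from plant import r
im,d,K,T,s=snap(r,'wrist','w25');print(s['contact_force'])
goto(s,.4484,-.3666,.004,-.121)
E
```

```text
[ 1.66041843 -0.45790734 -0.01673129]
pos [ 0.4479 -0.3674  0.0059] ytool yaw -0.124 tilt [ 0. -0. -1.] t 37.67
shift tool xyz mm [ 1.9  0.4 -0.8]
roll(about tool x, x down => -dyaw) -0.003 q7 0.45
```

View pics/w25.png

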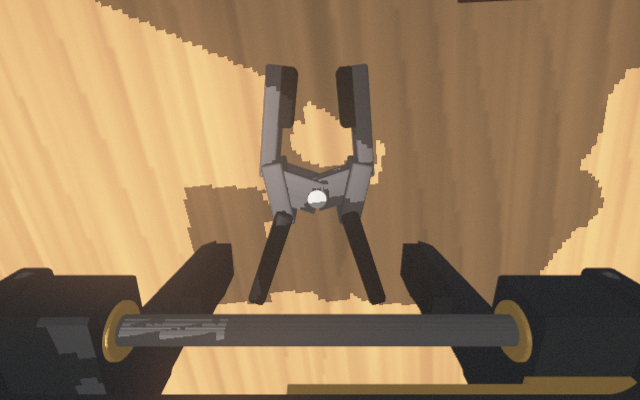

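Request:
arm_command --pt "0.088 0.0015 0 0 0" --pt "0.05 0 0 0 0" --pt "0.04 0 0 0 0" --pt "0.025 0 0 0 0" --pt "0.025 0 0 0 0" --pt "0.025 0 0 0 0" --pt "0.025 0 0 0 0" --force 35

```text
clock: 38.6
tool_pos: [0.4478, -0.3673, 0.0043]
eef_rot: [-0.53, -0.468, 0.53, -0.468]
contact_force: [-0.6, -0.4, 1.1]
opening: 0.341
```

```bash
python3 - <<'E'
from h import *
from plant import r
im,d,K,T,s=snap(r,'wrist','w26');print(s['contact_force'],s['opening']*88.1)
goto(s,.4484,-.3666,.004,-.121)
E
```

```text
[-0.59255653 -0.43748322  1.10401362] 30.085233117257037
pos [ 0.4478 -0.3673  0.0043] ytool yaw -0.124 tilt [ 0. -0. -1.] t 38.6
shift tool xyz mm [ 0.3  0.5 -0.8]
roll(about tool x, x down => -dyaw) -0.003 q7 0.45
```

View pics/w26.png

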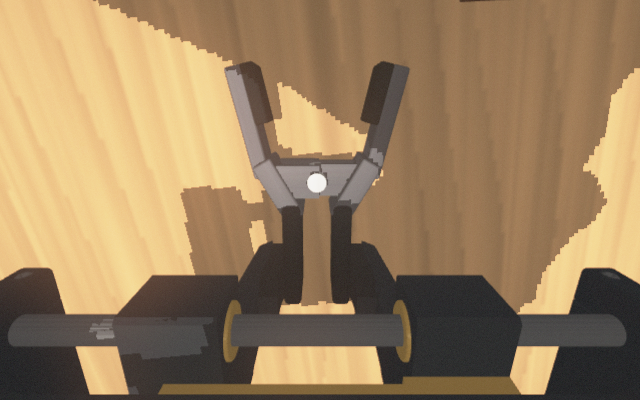

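```bash
cat >> h.py <<'E'
def tool_px(fn,uv,z):
    f=np.load(fn+'.npz');p=onplane(f['K'],f['T'],uv,z);M=R.from_quat(f['q']).as_matrix();return p,((p-f['pos'])@M*1000).round(1)
E
python3 - <<'E'
from h import *
print(tool_px('w26',[(317,183)],.026)); print(tool_px('w25',[(317,198)],.026))
print(tool_px('w26',[(238,68),(395,68),(253,64),(379,64)],.024))
f=np.load('w26.npz');P=cloud(f['K'],f['T'],f['d']);print(P[183,317],P[183,300],P[110,245])
E
```

```text
(array([[ 0.45390825, -0.32079153,  0.026     ]]), array([[-21.7,   0.3, -46.9]]))
(array([[ 0.45310988, -0.32780872,  0.026     ]]), array([[-20.1,   0.3, -39.9]]))
(array([[ 0.43018038, -0.27373574,  0.024     ],
       [ 0.48807367, -0.28093387,  0.024     ],
       [ 0.43596484, -0.27307188,  0.024     ],
       [ 0.48225564, -0.27882682,  0.024     ]]), array([[-19.7, -29.1, -90.7],
       [-19.7,  29.2, -90.7],
       [-19.7, -23.4, -92.1],
       [-19.7,  23.2, -92.1]]))
[ 0.45383172 -0.32144809  0.02364063] [ 0.44667704 -0.3209432   0.02226734] [ 0.42882387 -0.28895366  0.01945614]
```

Request:
arm_command --pt "0.025 -0.01 0 0 0" --pt "0.025 -0.03 0 0 0" --pt "0.025 -0.04 0 0 0" --pt "0.025 -0.02 0.0226 -0.0417 0" --pt "0.025 0 0.0226 -0.0417 0" --pt "0.025 0 0.0226 -0.0416 0" --pt "0.025 0 0.0225 -0.0416 0" --pt "0.025 0 0 0 0.169" --pt "0.025 0 0 0 0.169" --pt "0.025 0 0 0 0.169" --pt "0.025 0 0 0 0.169" --pt "0.025 0 0 0 0.169"

```text
clock: 40.15
tool_pos: [0.5578, -0.2124, 0.1046]
eef_rot: [0.676, 0.208, -0.676, 0.207]
contact_force: [0.0, -0.2, -1.1]
opening: 0.331
```

Request:
arm_command --pt "0.025 0 0 0 0.169" --pt "0.025 0 0 0 0.17" --pt "0.025 0 0 0 0.17" --pt "0.025 0 0 0 0.17" --pt "0.025 0 0 0 0" --pt "0.025 0 0 0 0"

```text
clock: 40.9
tool_pos: [0.558, -0.2127, 0.1044]
eef_rot: [-0.707, 0.026, 0.707, 0.026]
contact_force: [0.2, 1.2, -0.5]
opening: 0.328
```

```bash
python3 - <<'E'
from h import *
from plant import r
im,d,K,T,s=snap(r,'wrist','w27');print(s['contact_force'],s['opening']*88.1)
s=r.get_state();goto(s,.5581,-.2132,.05,-1.648)
E
```

```text
[ 0.2355626   1.24711288 -0.48980332] 28.853515247791268
pos [ 0.558  -0.2128  0.1044] ytool yaw -1.646 tilt [ 0.     0.001 -1.   ] t 40.95
shift tool xyz mm [54.4  0.4 -0.1]
roll(about tool x, x down => -dyaw) 0.002 q7 -0.81
```

View pics/w27.png

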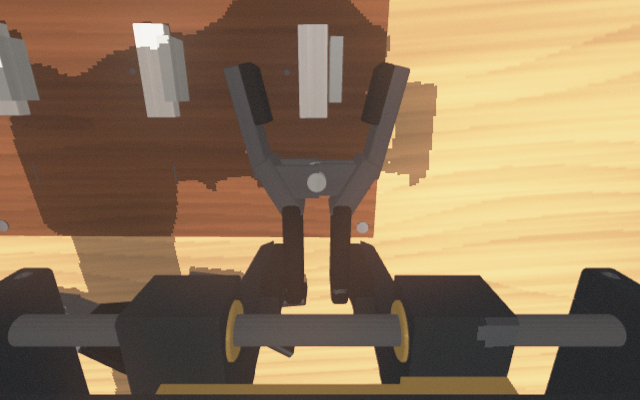

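```bash
python3 - <<'E'
from h import *
for n in('w26','w27'):
    f=np.load(n+'.npz');P=cloud(f['K'],f['T'],f['d']);M=R.from_quat(f['q']).as_matrix();L=((P-f['pos'])@M)*1000
    for (u,v) in [(317,183),(240,85),(392,85),(250,85),(383,85),(292,240),(341,240)]: print(n,(u,v),np.median(L[v-2:v+3,u-2:u+3].reshape(-1,3),0).round(1))
E
```

```text
w26 (317, 183) [-19.5   0.3 -46.4]
w26 (240, 85) [-13.9 -30.1 -84.9]
w26 (392, 85) [-14.   29.9 -84.9]
w26 (250, 85) [-14.1 -26.1 -84.9]
w26 (383, 85) [-14.2  26.3 -84.9]
w26 (292, 240) [-22.4 -10.5 -21.4]
w26 (341, 240) [-22.2  10.7 -21.5]
w27 (317, 183) [-19.    0.3 -46.5]
w27 (240, 85) [-13.6 -30.2 -85.1]
w27 (392, 85) [-13.9  30.  -85.2]
w27 (250, 85) [-14.  -26.1 -85.1]
w27 (383, 85) [-13.7  26.3 -85.2]
w27 (292, 240) [-22.2 -10.6 -21.7]
w27 (341, 240) [-22.2  10.7 -21.7]
```

Request:
arm_command --pt "0.025 0.04 0.0004 0 0" --pt "0.025 0.025 0 0 0" --pt "0.025 0 0 0 0" --pt "0.025 0 0 0 0"

```text
clock: 41.45
tool_pos: [0.5585, -0.214, 0.0402]
eef_rot: [0.707, -0.027, -0.706, -0.027]
contact_force: [-0.3, -0.6, -1.3]
opening: 0.333
```

```bash
python3 - <<'E'
from h import *
from plant import r
im,d,K,T,s=snap(r,'wrist','w28');print(s['contact_force'],s['opening']*88.1)
goto(s,.5581,-.2132,.013,-1.648)
cv2.imwrite('pics/w28c.png',cv2.resize(im[20:220,200:440,::-1],None,fx=3,fy=3))
E
```

```text
[-0.31029237 -0.57643179 -1.30020165] 29.307339987775737
pos [ 0.5585 -0.214   0.0402] ytool yaw -1.648 tilt [ 0.001 -0.    -1.   ] t 41.45
shift tool xyz mm [27.2 -0.7  0.5]
roll(about tool x, x down => -dyaw) 0.0 q7 -0.76
```

View pics/w28c.png

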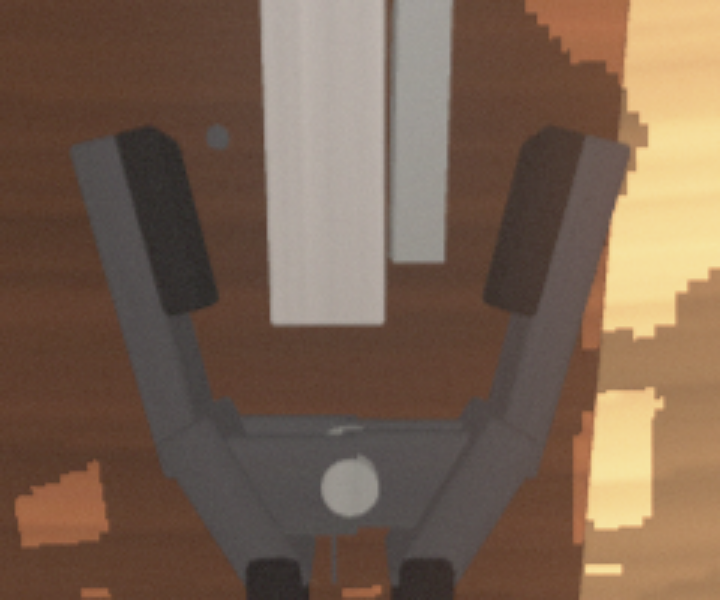

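Request:
arm_command --pt "0.025 0.015 -0.0007 0.0005 0" --pt "0.025 0.009 0 0 0" --pt "0.025 0.002 0 0 0" --pt "0.025 0.001 0 0 0" --pt "0.025 0 0 0 0"

```text
clock: 42.12
tool_pos: [0.5575, -0.2127, 0.0125]
eef_rot: [0.707, -0.027, -0.707, -0.027]
contact_force: [-1.2, 0.7, -0.1]
opening: 0.332
```

```bash
python3 - <<'E'
from h import *
from plant import r
im,d,K,T,s=snap(r,'wrist','w29');print(s['contact_force'],s['opening']*88.1)
goto(s,.5581,-.2132,.013,-1.648)
cv2.imwrite('pics/w29c.png',cv2.resize(im[20:220,200:440,::-1],None,fx=3,fy=3))
E
```

```text
[-1.24112502  0.71063553 -0.09120503] 29.263319080373833
pos [ 0.5575 -0.2127  0.0125] ytool yaw -1.648 tilt [ 0.  0. -1.] t 42.12
shift tool xyz mm [-0.5  0.5 -0.7]
roll(about tool x, x down => -dyaw) -0.0 q7 -0.75
```

View pics/w29c.png

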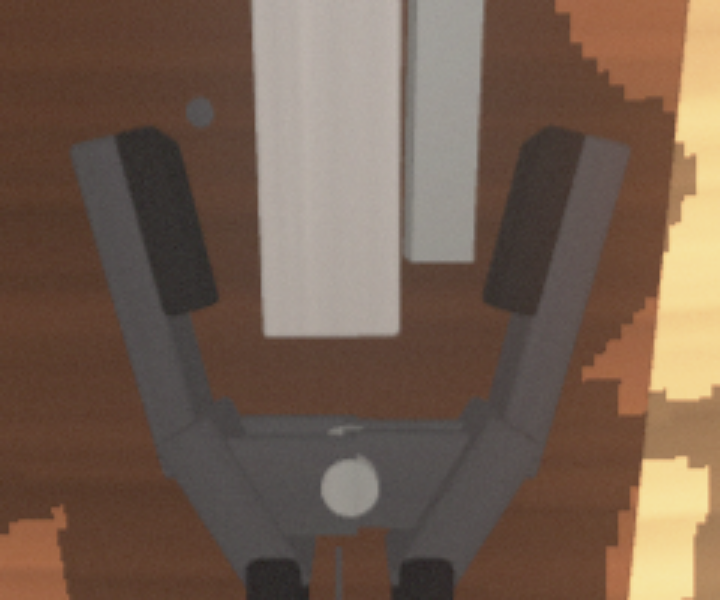

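Request:
arm_command --pt "0.034 0 0 0 0" --pt "0.038 0 0 0 0" --pt "0.042 0 0 0 0" --pt "0.046 0 0 0 0" --pt "0.052 0 0 0 0" --pt "0.06 0 0 0 0" --pt "0.068 0 0 0 0" --pt "0.068 0 0 0 0"

```text
clock: 43.18
tool_pos: [0.5574, -0.2125, 0.0122]
eef_rot: [-0.706, 0.027, 0.707, 0.027]
contact_force: [-0.1, 0.2, -0.0]
opening: 0.774
```

```bash
python3 - <<'E'
from h import *
from plant import r
im,d,K,T,s=snap(r,'wrist','w30');print(s['contact_force'],s['opening']*88.1)
goto(s,.5581,-.2132,.013,-1.648)
cv2.imwrite('pics/w30c.png',cv2.resize(im[0:320,160:480,::-1],None,fx=2,fy=2)[:600])
E
```

```text
[-0.08801484  0.17132707 -0.00107644] 68.17500984323817
pos [ 0.5574 -0.2125  0.0122] ytool yaw -1.648 tilt [-0.     0.001 -1.   ] t 43.17
shift tool xyz mm [-0.8  0.7 -0.8]
roll(about tool x, x down => -dyaw) 0.0 q7 -0.75
```

View pics/w30c.png

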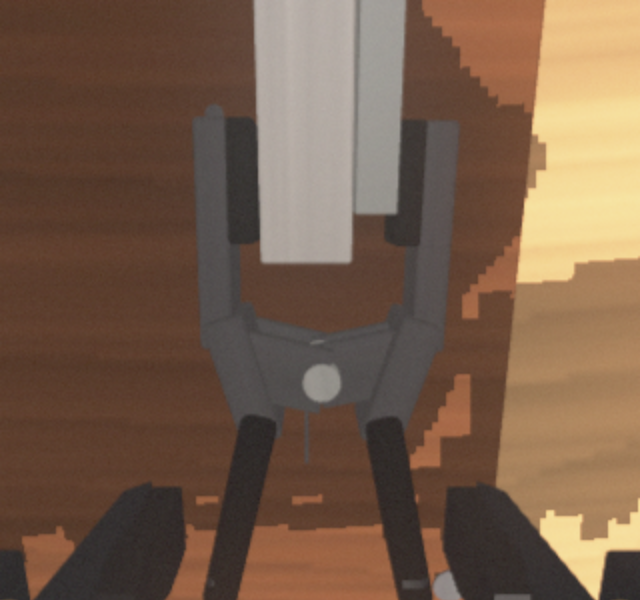

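Request:
arm_command --pt "0.068 -0.03 0 0 0" --pt "0.068 -0.06 0 0 0" --pt "0.068 -0.06 0 0 0" --pt "0.088 -0.04 0 0 -0.165" --pt "0.088 0 0 0 -0.165" --pt "0.088 0 0 0 -0.165" --pt "0.088 0 0 0 -0.165" --pt "0.088 0 0 0 -0.165" --pt "0.088 0 0 0 -0.165" --pt "0.088 0 0 0 -0.165" --pt "0.088 0 -0.045 0.001 -0.165" --pt "0.088 0 -0.046 0.001 0"

```text
clock: 44.72
tool_pos: [0.4726, -0.1776, 0.2022]
eef_rot: [0.575, 0.412, -0.574, 0.412]
contact_force: [1.0, 0.5, 0.3]
opening: 1.002
```

Request:
arm_command --pt "0.088 0 0 0 0" --pt "0.088 0 0 0 0"

```text
clock: 44.98
tool_pos: [0.4747, -0.1789, 0.2027]
eef_rot: [0.575, 0.411, -0.575, 0.412]
contact_force: [0.5, -0.2, 0.3]
opening: 1.0
```

```bash
python3 - <<'E'
from h import *
from plant import r
im,d,K,T,s=snap(r,'wrist','w31')
goto(s,.455,-.185,.15,-.33)
ortho('w31',.026,.38,.56,-.26,-.06,'o31',.3)
p,_=tool_px('w30',[(321,191)],.034);print(p)
F=np.array([.6538,-.2266]);a=-.077;Rm=np.array([[np.cos(a),-np.sin(a)],[np.sin(a),np.cos(a)]]);print('clip3 in fence3',(p[0,:2]-F)@Rm)
E
```

```text
pos [ 0.4747 -0.1789  0.2027] ytool yaw -0.328 tilt [ 0.002 -0.001 -1.   ] t 44.98
shift tool xyz mm [ 52.6 -16.7  12.2]
roll(about tool x, x down => -dyaw) 0.002 q7 0.09
[[ 0.60090488 -0.21774477  0.034     ]]
clip3 in fence3 [-0.05341957  0.00476009]
```

View pics/o31.png

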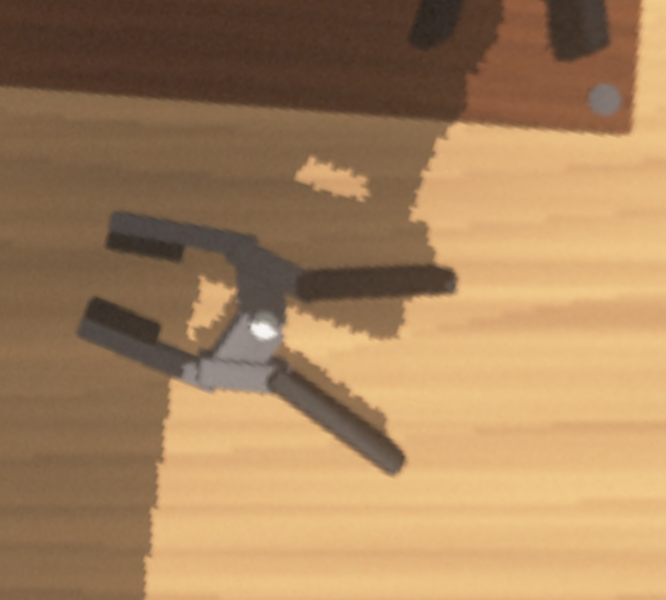

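View pics/w31.png

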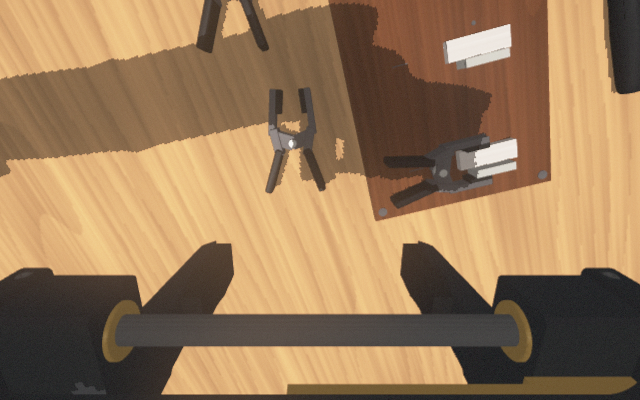

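Request:
arm_command --pt "0.088 0 0 0 -0.034" --pt "0.088 0.05 -0.0237 0.0052 0" --pt "0.088 0.06 0 0 0" --pt "0.088 0.04 0 0 0" --pt "0.088 0.02 0 0 0" --pt "0.088 0 0 0 0" --pt "0.088 0 0 0 0"

```text
clock: 45.9
tool_pos: [0.4502, -0.1769, 0.0328]
eef_rot: [0.568, 0.421, -0.567, 0.422]
contact_force: [-0.7, -0.9, -0.8]
opening: 1.002
```

```bash
python3 - <<'E'
from h import *
from plant import r
im,d,K,T,s=snap(r,'wrist','w32')
goto(s,.4505,-.1770,.0045,-.294)
E
```

```text
pos [ 0.4502 -0.1769  0.0328] ytool yaw -0.294 tilt [ 0.001 -0.    -1.   ] t 45.9
shift tool xyz mm [28.3  0.3  0. ]
roll(about tool x, x down => -dyaw) 0.0 q7 0.17
```

View pics/w32.png

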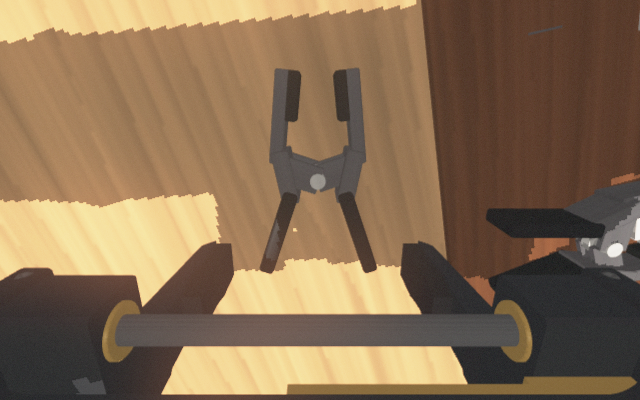

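Request:
arm_command --pt "0.088 0.018 0.0003 0 0" --pt "0.088 0.0085 0 0 0" --pt "0.088 0.0015 0 0 0" --pt "0.05 0 0 0 0" --pt "0.04 0 0 0 0" --pt "0.025 0 0 0 0" --pt "0.025 0 0 0 0" --pt "0.025 0 0 0 0" --pt "0.025 0 0 0 0" --force 35

```text
clock: 47.08
tool_pos: [0.4498, -0.1767, 0.0044]
eef_rot: [0.568, 0.421, -0.568, 0.421]
contact_force: [0.8, -1.2, 1.3]
opening: 0.344
```

```bash
python3 - <<'E'
from h import *
from plant import r
im,d,K,T,s=snap(r,'wrist','w33');print(s['contact_force'],s['opening']*88.1)
goto(s,.4505,-.1770,.0045,-.294);print(tool_px('w33',[(317,183)],.026))
E
```

```text
[ 0.83447863 -1.24551541  1.25112965] 30.313330206334385
pos [ 0.4498 -0.1767  0.0044] ytool yaw -0.294 tilt [ 0. -0. -1.] t 47.08
shift tool xyz mm [-0.1  0.8  0. ]
roll(about tool x, x down => -dyaw) -0.0 q7 0.17
(array([[ 0.46363253, -0.13190231,  0.026     ]]), array([[-21.6,   0.3, -46.9]]))
```

View pics/w33.png

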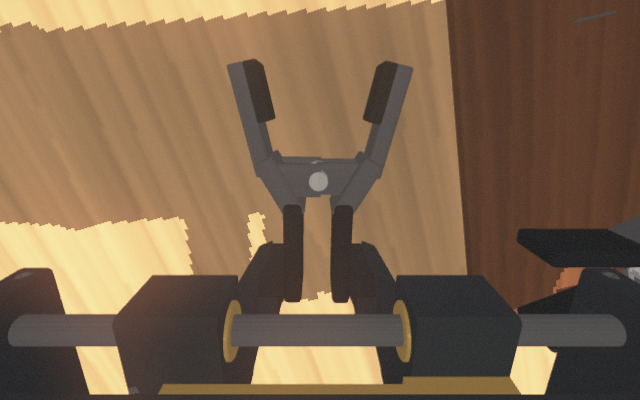

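Request:
arm_command --pt "0.025 -0.01 0 0 0" --pt "0.025 -0.03 0 0 0" --pt "0.025 -0.04 0 0 0" --pt "0.025 -0.02 0.031 -0.0347 0" --pt "0.025 0 0.031 -0.0348 0" --pt "0.025 0 0.031 -0.0348 0" --pt "0.025 0 0 0 0.169" --pt "0.025 0 0 0 0.169" --pt "0.025 0 0 0 0.169" --pt "0.025 0 0 0 0.169" --pt "0.025 0 0 0 0.169" --pt "0.025 0 0 0 0.169"

```text
clock: 48.62
tool_pos: [0.5684, -0.103, 0.1046]
eef_rot: [-0.701, -0.091, 0.701, -0.09]
contact_force: [0.7, 0.0, -1.2]
opening: 0.332
```

Request:
arm_command --pt "0.025 0 0 0 0.17" --pt "0.025 0 0 0 0.17" --pt "0.025 0 0 0 0" --pt "0.025 0 0 0 0"

```text
clock: 49.12
tool_pos: [0.5687, -0.1033, 0.1044]
eef_rot: [-0.707, 0.026, 0.707, 0.026]
contact_force: [0.1, -0.0, -0.3]
opening: 0.326
```

```bash
python3 - <<'E'
from h import *
from plant import r
im,d,K,T,s=snap(r,'wrist','w34');print(s['contact_force'],s['opening']*88.1)
goto(s,.569,-.1039,.04,-1.648)
E
```

```text
[ 0.08212174 -0.03183718 -0.26842652] 28.697318584379587
pos [ 0.5687 -0.1033  0.1044] ytool yaw -1.645 tilt [-0.     0.001 -1.   ] t 49.12
shift tool xyz mm [64.4  0.6 -0.4]
roll(about tool x, x down => -dyaw) 0.003 q7 -0.88
```

View pics/w34.png

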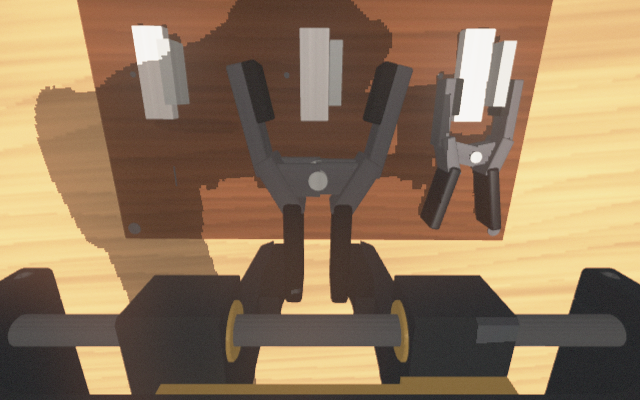

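Request:
arm_command --pt "0.025 0.04 0.0004 0 0.003" --pt "0.025 0.025 0 0 0" --pt "0.025 0 0 0 0" --pt "0.025 0 0 0 0"

```text
clock: 49.68
tool_pos: [0.5694, -0.1046, 0.0402]
eef_rot: [0.707, -0.028, -0.706, -0.028]
contact_force: [-0.5, 0.0, -0.5]
opening: 0.325
```

```bash
python3 - <<'E'
from h import *
from plant import r
im,d,K,T,s=snap(r,'wrist','w35');print(s['contact_force'],s['opening']*88.1)
goto(s,.569,-.1039,.0127,-1.648)
cv2.imwrite('pics/w35c.png',cv2.resize(im[20:220,200:440,::-1],None,fx=3,fy=3))
E
```

```text
[-0.45929782  0.0154917  -0.46003376] 28.655743968552944
pos [ 0.5694 -0.1046  0.0402] ytool yaw -1.651 tilt [ 0.001 -0.    -1.   ] t 49.67
shift tool xyz mm [27.5 -0.7  0.5]
roll(about tool x, x down => -dyaw) -0.003 q7 -0.82
```

View pics/w35c.png

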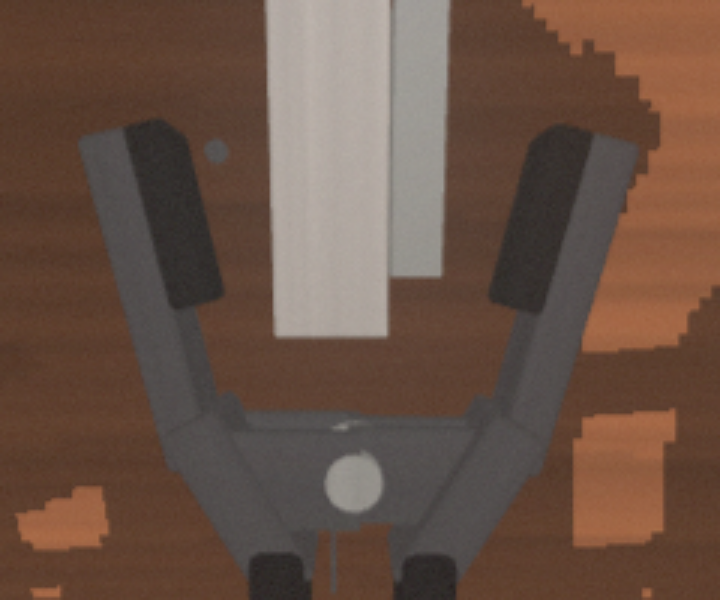

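Aligned (pads at 222/490, blank and fence 270–445). Lowering and releasing.

Request:
arm_command --pt "0.025 0.015 -0.0007 0.0005 -0.003" --pt "0.025 0.009 0 0 0" --pt "0.025 0.002 0 0 0" --pt "0.025 0.001 0 0 0" --pt "0.025 0 0 0 0"

```text
clock: 50.35
tool_pos: [0.5679, -0.1032, 0.0126]
eef_rot: [-0.706, 0.027, 0.707, 0.028]
contact_force: [-2.8, 0.1, 2.5]
opening: 0.329
```

```bash
python3 - <<'E'
from h import *
from plant import r
im,d,K,T,s=snap(r,'wrist','w36');print(s['contact_force'],s['opening']*88.1)
goto(s,.569,-.1039,.0127,-1.648)
cv2.imwrite('pics/w36c.png',cv2.resize(im[20:220,200:440,::-1],None,fx=2,fy=2))
E
```

```text
[-2.83637005  0.12277975  2.54292572] 28.986453136635987
pos [ 0.5679 -0.1032  0.0126] ytool yaw -1.648 tilt [-0.001  0.001 -1.   ] t 50.35
shift tool xyz mm [-0.1  0.6 -1.2]
roll(about tool x, x down => -dyaw) 0.0 q7 -0.79
```

View pics/w36c.png

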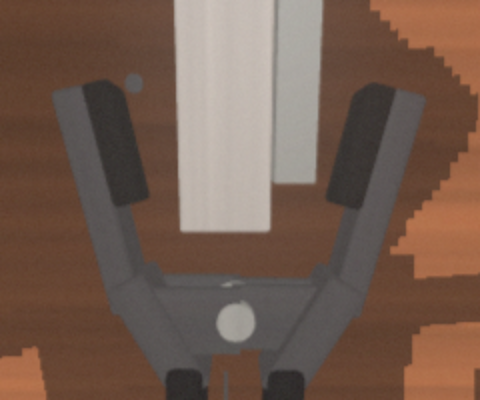

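Request:
arm_command --pt "0.034 0 0 0 0" --pt "0.038 0 0 0 0" --pt "0.042 0 0 0 0" --pt "0.046 0 0 0 0" --pt "0.052 0 0 0 0" --pt "0.06 0 0 0 0" --pt "0.068 0 0 0 0" --pt "0.068 0 0 0 0"

```text
clock: 51.4
tool_pos: [0.5683, -0.1032, 0.0122]
eef_rot: [-0.706, 0.027, 0.707, 0.027]
contact_force: [0.3, 0.2, 0.5]
opening: 0.769
```

```bash
python3 - <<'E'
from h import *
from plant import r
im,d,K,T,s=snap(r,'wrist','w37');print(s['contact_force'],s['opening']*88.1)
goto(s,.569,-.1039,.0127,-1.648)
cv2.imwrite('pics/w37c.png',cv2.resize(im[0:320,160:480,::-1],None,fx=2,fy=2)[:600])
E
```

```text
[0.26333465 0.2103271  0.4871589 ] 67.72339111611925
pos [ 0.5683 -0.1032  0.0122] ytool yaw -1.648 tilt [-0.  0. -1.] t 51.4
shift tool xyz mm [-0.5  0.6 -0.8]
roll(about tool x, x down => -dyaw) 0.0 q7 -0.79
```

View pics/w37c.png

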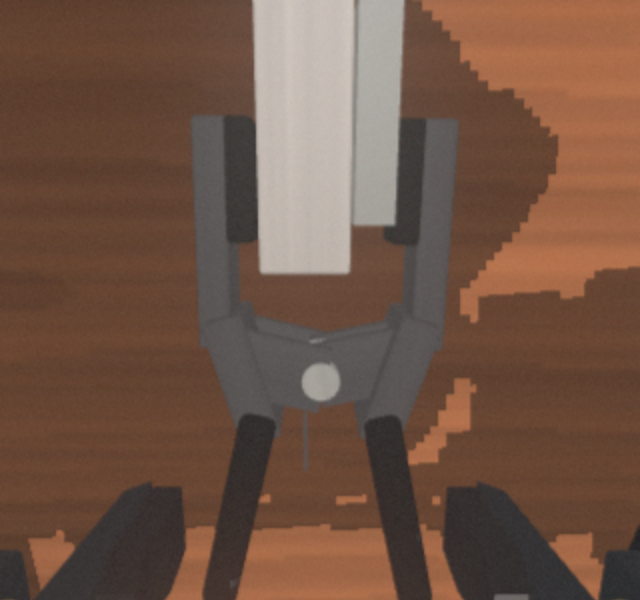

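Request:
arm_command --pt "0.068 -0.03 0 0 0" --pt "0.068 -0.06 0 0 0" --pt "0.068 -0.06 0 0 0" --pt "0.088 -0.04 0 0 -0.165" --pt "0.088 0 0 0 -0.165" --pt "0.088 0 0 0 -0.165" --pt "0.088 0 0 0 -0.165" --pt "0.088 0 0 0 -0.165" --pt "0.088 0 0 0 -0.165" --pt "0.088 0 0 0 -0.165" --pt "0.088 0 -0.058 -0.018 -0.165" --pt "0.088 0 -0.058 -0.019 0"

```text
clock: 52.95
tool_pos: [0.4763, -0.0223, 0.2022]
eef_rot: [0.575, 0.412, -0.574, 0.412]
contact_force: [-0.3, 0.6, -0.4]
opening: 1.003
```

Request:
arm_command --pt "0.088 0 0 0 0" --pt "0.088 0 0 0 0"

```text
clock: 53.2
tool_pos: [0.4779, -0.0237, 0.2027]
eef_rot: [0.575, 0.411, -0.575, 0.412]
contact_force: [1.1, -1.2, 0.4]
opening: 0.996
```

```bash
python3 - <<'E'
from h import *
from plant import r
im,d,K,T,s=snap(r,'wrist','w38')
goto(s,.455,-.03,.15,-.33)
ortho('w38',.026,.38,.56,-.10,.10,'o38',.3)
p,_=tool_px('w37',[(320.5,191)],.034);print(p)
F=np.array([.6622,-.1171]);a=-.077;Rm=np.array([[np.cos(a),-np.sin(a)],[np.sin(a),np.cos(a)]]);print('clip2 in fence2',(p[0,:2]-F)@Rm)
E
```

```text
pos [ 0.4779 -0.0237  0.2027] ytool yaw -0.328 tilt [ 0.002 -0.    -1.   ] t 53.2
shift tool xyz mm [ 52.6 -19.8  13.3]
roll(about tool x, x down => -dyaw) 0.002 q7 -0.1
[[ 0.61180449 -0.10829974  0.034     ]]
clip2 in fence2 [-0.05092313  0.00489756]
```

View pics/o38.png

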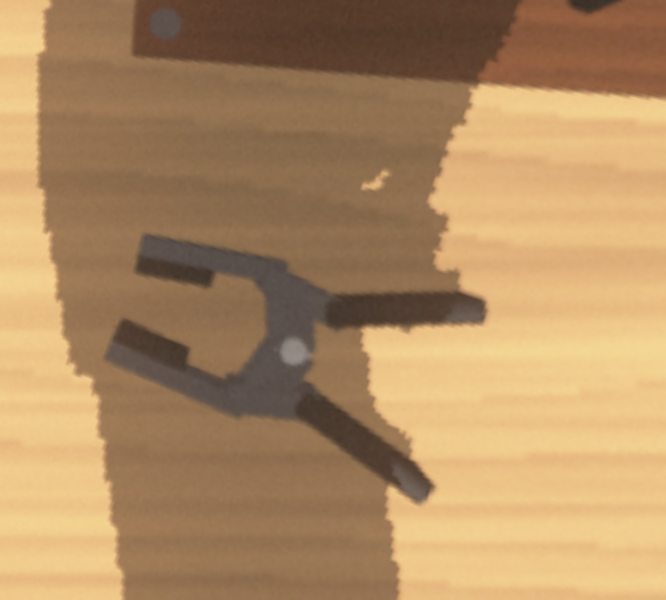

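View pics/w38.png

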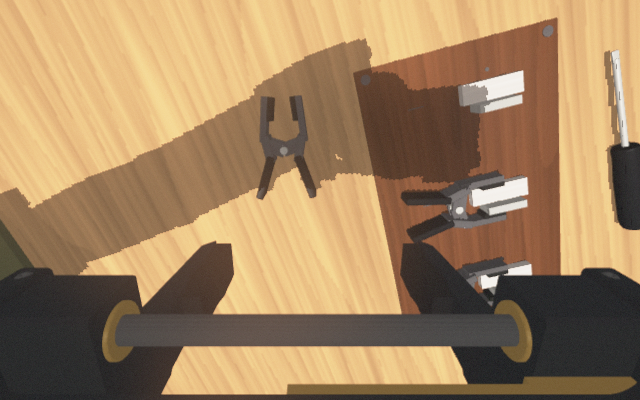

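Request:
arm_command --pt "0.088 0 0 0 -0.032" --pt "0.088 0.05 -0.0328 0.0124 0" --pt "0.088 0.06 0 0 0" --pt "0.088 0.04 0 0 0" --pt "0.088 0.02 0 0 0" --pt "0.088 0 0 0 0" --pt "0.088 0 0 0 0"

```text
clock: 54.12
tool_pos: [0.4459, -0.0263, 0.0354]
eef_rot: [-0.567, -0.422, 0.57, -0.42]
contact_force: [0.1, 0.1, 0.1]
opening: 0.998
```

```bash
python3 - <<'E'
from h import *
from plant import r
im,d,K,T,s=snap(r,'wrist','w39')
goto(s,.4429,-.0260,.0045,-.296)
E
```

```text
pos [ 0.4459 -0.0263  0.0354] ytool yaw -0.296 tilt [-0.005  0.    -1.   ] t 54.12
shift tool xyz mm [30.9 -2.8  0.6]
roll(about tool x, x down => -dyaw) -0.0 q7 0.22
```

View pics/w39.png

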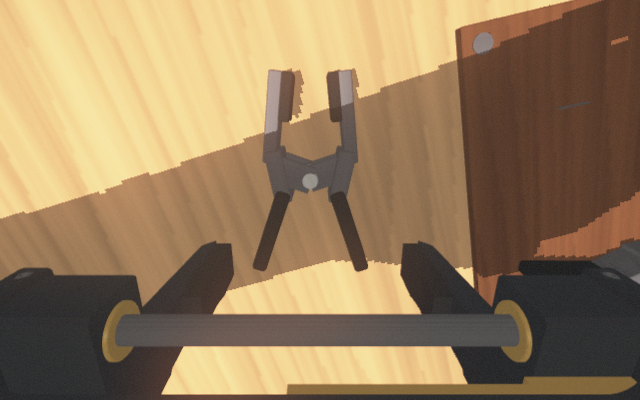

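Request:
arm_command --pt "0.088 0.012 -0.0028 0.0004 0" --pt "0.088 0.008 0 0 0" --pt "0.088 0.005 0 0 0" --pt "0.088 0 0 0 0" --pt "0.088 0 0 0 0"

```text
clock: 54.8
tool_pos: [0.448, -0.0257, 0.0185]
eef_rot: [-0.565, -0.424, 0.573, -0.417]
contact_force: [-0.1, -0.8, -0.1]
opening: 1.001
```

```bash
python3 - <<'E'
from h import *
from plant import r
im,d,K,T,s=snap(r,'wrist','w40')
goto(s,.4429,-.0260,.0045,-.296);print(s['q'].round(2))
E
```

```text
pos [ 0.448  -0.0257  0.0185] ytool yaw -0.298 tilt [-0.015  0.002 -1.   ] t 54.8
shift tool xyz mm [14.  -4.5  1.8]
roll(about tool x, x down => -dyaw) -0.002 q7 0.66
[-0.07  0.92  0.04  2.21 -1.    0.04  0.66]
```

View pics/w40.png

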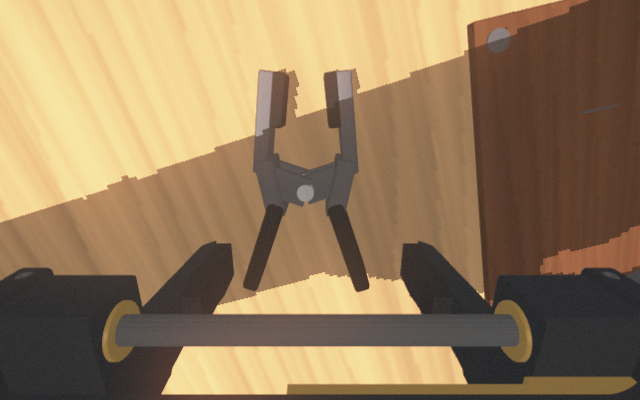

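The arm is at its inner limit here (joint 6 at 0.04), so I will squeeze the clip by its upper edge, draw it outward along the bench, and regrip it properly.

Request:
arm_command --pt "0.06 0 0 0 0" --pt "0.05 0 0 0 0" --pt "0.04 0 0 0 0" --pt "0.03 0 0 0 0" --pt "0.025 0 0 0 0" --pt "0.025 0 0 0 0" --force 25

```text
clock: 55.6
tool_pos: [0.4474, -0.0256, 0.0181]
eef_rot: [-0.564, -0.425, 0.572, -0.417]
contact_force: [-0.6, -1.1, 1.4]
opening: 0.351
```

```bash
python3 - <<'E'
from h import *
from plant import r
im,d,K,T,s=snap(r,'wrist','w41')
goto(s,.4429,-.0260,.0045,-.296);print(s['opening']*88.1,s['contact_force'])
E
```

```text
pos [ 0.4474 -0.0256  0.0181] ytool yaw -0.296 tilt [-0.016  0.002 -1.   ] t 55.6
shift tool xyz mm [13.7 -4.   1.7]
roll(about tool x, x down => -dyaw) -0.0 q7 0.66
30.912388196145937 [-0.58088302 -1.14783673  1.44064721]
```

View pics/w41.png

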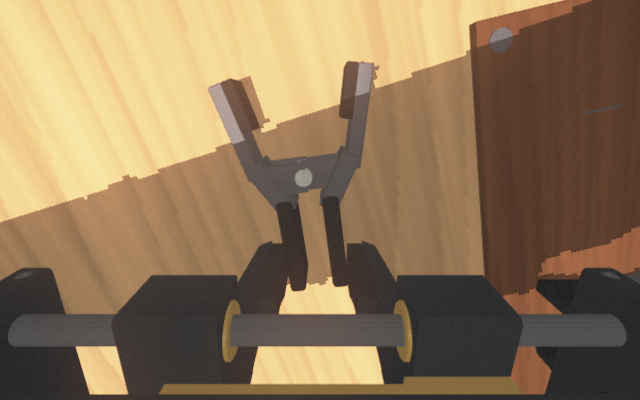

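Request:
arm_command --pt "0.025 0 0.0076 -0.0024 0" --pt "0.025 0 0.0076 -0.0023 0" --pt "0.025 0 0.0076 -0.0023 0" --pt "0.025 0 0.0076 -0.0023 0" --pt "0.025 0 0.0076 -0.0023 0" --pt "0.025 0 0 0 0" --pt "0.05 0 0 0 0" --pt "0.07 0 0 0 0" --pt "0.088 0 0 0 0" --pt "0.088 0 0 0 0" --pt "0.088 -0.03 0 0 0" --pt "0.088 0 0 0 0"

```text
clock: 57.15
tool_pos: [0.4888, -0.026, 0.0486]
eef_rot: [-0.565, -0.424, 0.572, -0.418]
contact_force: [-0.7, 0.1, -0.2]
opening: 0.99
```

```bash
python3 - <<'E'
from h import *
from plant import r
im,d,K,T,s=snap(r,'wrist','w42')
goto(s,.4429,-.0260,.0045,-.296);print(s['opening']*88.1,s['contact_force'],s['q'].round(2))
ortho('w42',.026,.38,.56,-.10,.10,'o42',.3)
E
```

```text
pos [ 0.4888 -0.026   0.0486] ytool yaw -0.296 tilt [-0.013  0.    -1.   ] t 57.15
shift tool xyz mm [ 44.7 -43.3  13.2]
roll(about tool x, x down => -dyaw) 0.0 q7 0.59
87.22714597737428 [-0.6607307   0.09792287 -0.24826491] [-0.22  0.9   0.3   2.1  -0.93  0.3   0.59]
```

View pics/w42.png

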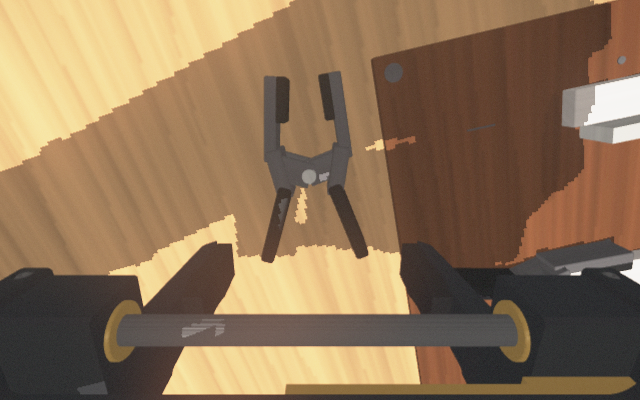

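View pics/o42.png

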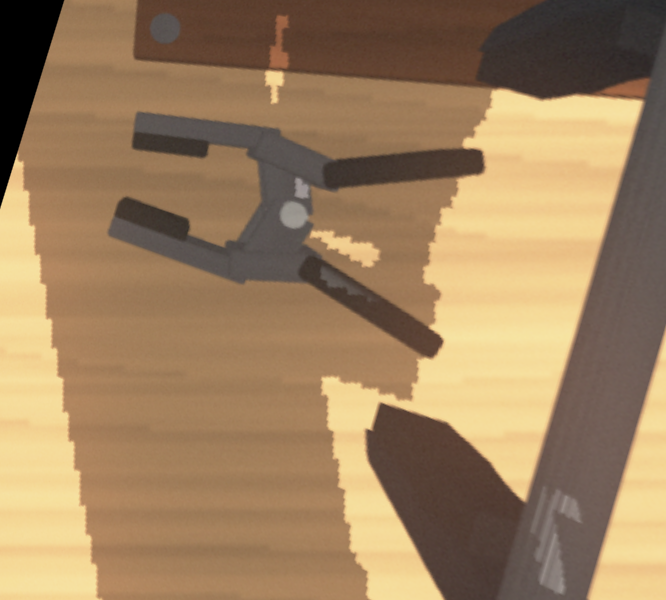

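Request:
arm_command --pt "0.082 0 0 0 -0.058" --pt "0.082 0.012 -0.0021 0.0011 0" --pt "0.082 0.012 0 0 0" --pt "0.08 0.007 0 0 0" --pt "0.08 0 0 0 0" --pt "0.08 0 0 0 0"

```text
clock: 57.95
tool_pos: [0.4853, -0.0263, 0.0166]
eef_rot: [-0.552, -0.441, 0.56, -0.433]
contact_force: [-0.6, 0.4, -0.6]
opening: 0.909
```

```bash
python3 - <<'E'
from h import *
from plant import r
im,d,K,T,s=snap(r,'wrist','w43')
goto(s,.4865,-.0266,.011,-.238);print(s['opening']*88.1,s['contact_force'],s['q'].round(2))
E
```

```text
pos [ 0.4853 -0.0263  0.0166] ytool yaw -0.238 tilt [-0.016  0.002 -1.   ] t 57.95
shift tool xyz mm [5.6 1.4 0. ]
roll(about tool x, x down => -dyaw) 0.0 q7 0.64
80.12659049506331 [-0.56073974  0.42265176 -0.6490722 ] [-0.15  0.94  0.18  2.11 -0.93  0.19  0.64]
```

View pics/w43.png

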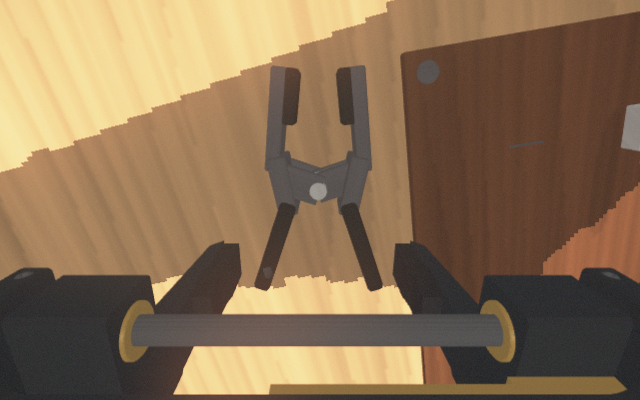

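Request:
arm_command --pt "0.08 0.0055 0.0005 0 0" --pt "0.08 0 0 0 0" --pt "0.05 0 0 0 0" --pt "0.04 0 0 0 0" --pt "0.025 0 0 0 0" --pt "0.025 0 0 0 0" --pt "0.025 0 0 0 0" --pt "0.025 0 0 0 0" --force 35

```text
clock: 59.0
tool_pos: [0.4853, -0.0263, 0.0111]
eef_rot: [-0.552, -0.441, 0.56, -0.433]
contact_force: [-1.3, 0.6, 0.8]
opening: 0.328
```

```bash
python3 - <<'E'
from h import *
from plant import r
im,d,K,T,s=snap(r,'wrist','w44');print(s['contact_force'],s['opening']*88.1,s['q'].round(2))
goto(s,.4865,-.0266,.011,-.238);print(tool_px('w44',[(317,176)],.026))
E
```

```text
[-1.26913734  0.61762261  0.79651817] 28.93733649334253 [-0.14  0.95  0.17  2.11 -0.93  0.18  0.65]
pos [ 0.4853 -0.0263  0.0111] ytool yaw -0.238 tilt [-0.016  0.002 -1.   ] t 59.0
shift tool xyz mm [0.  1.2 0. ]
roll(about tool x, x down => -dyaw) -0.0 q7 0.65
(array([[0.49722433, 0.02046583, 0.026     ]]), array([[-15.1,   0.3, -48.2]]))
```

View pics/w44.png

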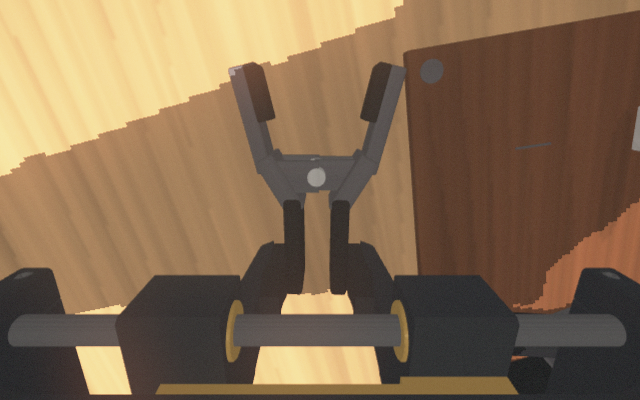

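Request:
arm_command --pt "0.025 -0.01 0 0 0" --pt "0.025 -0.03 0 0 0" --pt "0.025 -0.04 0 0 0" --pt "0.025 -0.02 0.0268 -0.0176 0" --pt "0.025 0 0.0268 -0.0176 0" --pt "0.025 0 0.0268 -0.0175 0" --pt "0.025 0 0 0 0.176" --pt "0.025 0 0 0 0.176" --pt "0.025 0 0 0 0.176" --pt "0.025 0 0 0 0.176" --pt "0.025 0 0 0 0.176" --pt "0.025 0 0 0 0.176"

```text
clock: 60.55
tool_pos: [0.5777, 0.0066, 0.11]
eef_rot: [-0.695, -0.097, 0.706, -0.094]
contact_force: [-1.1, 0.2, -1.6]
opening: 0.331
```

Request:
arm_command --pt "0.025 0 0 0 0.177" --pt "0.025 0 0 0 0.177" --pt "0.025 0 0 0 0" --pt "0.025 0 0 0 0"

```text
clock: 61.05
tool_pos: [0.5777, 0.0062, 0.1098]
eef_rot: [-0.701, 0.026, 0.712, 0.027]
contact_force: [0.7, -0.2, -1.6]
opening: 0.327
```

```bash
python3 - <<'E'
from h import *
from plant import r
im,d,K,T,s=snap(r,'wrist','w45');print(s['contact_force'],s['opening']*88.1,s['q'].round(2))
goto(s,.5758,.0059,.045,-1.648)
f=np.load('w45.npz');P=cloud(f['K'],f['T'],f['d']);
for (u,v) in [(317,176),(245,90),(388,90),(292,235),(341,235)]: print((u,v),np.median(P[v-2:v+3,u-2:u+3].reshape(-1,3),0).round(4))
E
```

```text
[ 0.73754988 -0.20227599 -1.55320205] 28.790609269020955 [-0.51  0.98  0.8   1.83 -0.98  0.81 -0.82]
pos [0.5777 0.0062 0.1098] ytool yaw -1.645 tilt [-0.016  0.002 -1.   ] t 61.05
shift tool xyz mm [64.9  0.5  0.9]
roll(about tool x, x down => -dyaw) 0.003 q7 -0.82
(317, 176) [0.6256 0.0023 0.1216]
(245, 90) [0.6632 0.0298 0.1152]
(388, 90) [ 0.6588 -0.0295  0.1166]
(292, 235) [0.5997 0.0156 0.1246]
(341, 235) [ 0.598  -0.0065  0.1252]
```

View pics/w45.png

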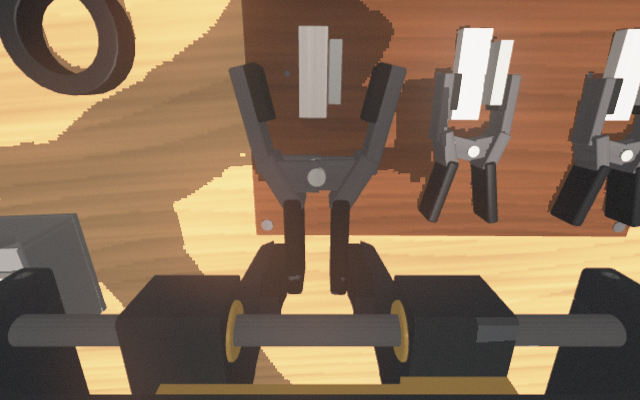

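Request:
arm_command --pt "0.025 0.04 0.0005 0.0009 0.003" --pt "0.025 0.023 0 0 0" --pt "0.025 0 0 0 0" --pt "0.025 0 0 0 0"

```text
clock: 61.6
tool_pos: [0.5765, 0.005, 0.0476]
eef_rot: [-0.701, 0.028, 0.712, 0.028]
contact_force: [0.3, -0.4, -0.3]
opening: 0.326
```

```bash
python3 - <<'E'
from h import *
from plant import r
im,d,K,T,s=snap(r,'wrist','w46');print(s['contact_force'],s['opening']*88.1,s['q'].round(2))
goto(s,.5758,.0059,.0193,-1.648)
cv2.imwrite('pics/w46c.png',cv2.resize(im[20:220,200:440,::-1],None,fx=3,fy=3))
E
```

```text
[ 0.27624961 -0.43519899 -0.33769161] 28.720087182048353 [-0.42  1.02  0.61  1.85 -0.98  0.63 -0.83]
pos [0.5765 0.005  0.0476] ytool yaw -1.651 tilt [-0.014  0.001 -1.   ] t 61.6
shift tool xyz mm [28.3 -0.8  0.4]
roll(about tool x, x down => -dyaw) -0.003 q7 -0.83
```

View pics/w46c.png

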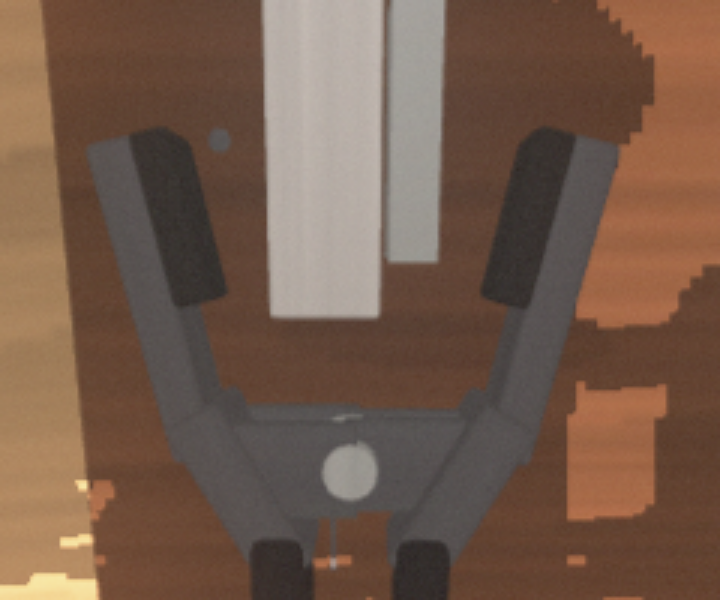

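Request:
arm_command --pt "0.025 0.015 -0.0006 -0.0016 -0.003" --pt "0.025 0.009 0 0 0" --pt "0.025 0.003 0 0 0" --pt "0.025 0.0005 0 0 0" --pt "0.025 0 0 0 0"

```text
clock: 62.28
tool_pos: [0.577, 0.006, 0.0196]
eef_rot: [-0.701, 0.027, 0.712, 0.028]
contact_force: [-3.2, 1.7, 1.8]
opening: 0.328
```

```bash
python3 - <<'E'
from h import *
from plant import r
im,d,K,T,s=snap(r,'wrist','w47');print(s['contact_force'],s['opening']*88.1,s['q'].round(2))
goto(s,.5778,.0057,.0193,-1.648)
cv2.imwrite('pics/w47c.png',cv2.resize(im[20:220,200:440,::-1],None,fx=2,fy=2))
E
```

```text
[-3.15749413  1.69223174  1.8091913 ] 28.889095367266798 [-0.38  1.05  0.53  1.85 -0.98  0.56 -0.83]
pos [0.577  0.006  0.0196] ytool yaw -1.648 tilt [-0.015  0.002 -1.   ] t 62.27
shift tool xyz mm [ 0.3  0.2 -0.8]
roll(about tool x, x down => -dyaw) -0.0 q7 -0.83
```

View pics/w47c.png

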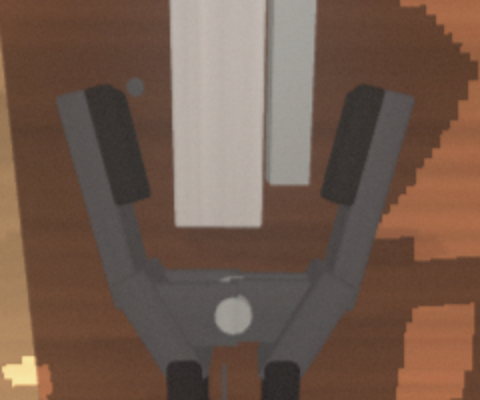

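Seated around the blank and fence; releasing.

Request:
arm_command --pt "0.034 0 0 0 0" --pt "0.038 0 0 0 0" --pt "0.042 0 0 0 0" --pt "0.046 0 0 0 0" --pt "0.052 0 0 0 0" --pt "0.06 0 0 0 0" --pt "0.068 0 0 0 0" --pt "0.068 0 0 0 0"

```text
clock: 63.32
tool_pos: [0.5769, 0.0062, 0.0191]
eef_rot: [-0.701, 0.027, 0.712, 0.028]
contact_force: [0.2, -0.4, 0.3]
opening: 0.772
```

```bash
python3 - <<'E'
from h import *
from plant import r
im,d,K,T,s=snap(r,'wrist','w48');print(s['contact_force'],s['opening']*88.1)
goto(s,.5,.2,.2,1.534)
cv2.imwrite('pics/w48c.png',cv2.resize(im[0:300,160:480,::-1],None,fx=2,fy=2))
E
```

```text
[ 0.21615119 -0.38494501  0.26472126] 68.04757201461933
pos [0.5769 0.0062 0.0191] ytool yaw -1.648 tilt [-0.016  0.002 -1.   ] t 63.33
shift tool xyz mm [-179.3 -187.4   94.5]
roll(about tool x, x down => -dyaw) -0.04 q7 -0.83
```

View pics/w48c.png

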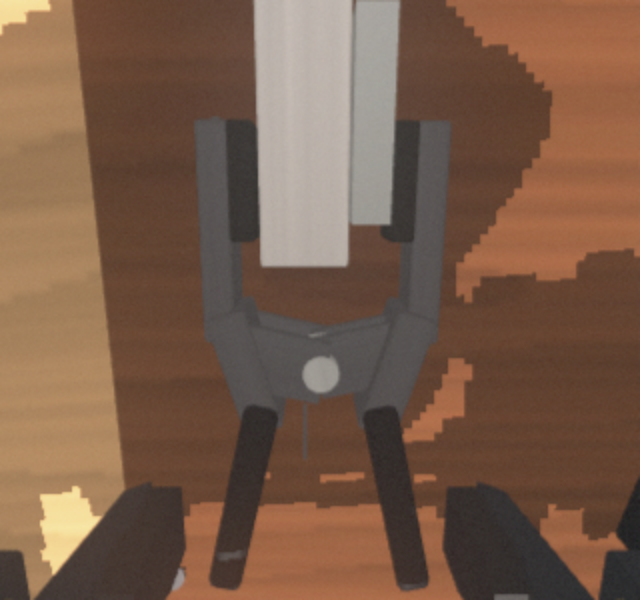

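Request:
arm_command --pt "0.068 -0.04 0 0 0" --pt "0.068 -0.06 0 0 0" --pt "0.06 -0.06 0 0 0" --pt "0.06 -0.055 0 0 -0.042" --pt "0.06 0 -0.0475 -0.0068 0" --pt "0.06 0 -0.0475 -0.0068 0" --pt "0.06 0 -0.0475 -0.0068 0" --pt "0.06 0 -0.0475 -0.0067 0" --pt "0.06 0 -0.0475 -0.0067 0" --pt "0.06 0 -0.0476 -0.0067 0" --pt "0.06 0 0 0 0" --pt "0.06 0 0 0 0"

```text
clock: 64.88
tool_pos: [0.6307, 0.288, 0.2335]
eef_rot: [-0.701, 0.013, 0.713, 0.013]
contact_force: [-0.2, -1.1, 0.2]
opening: 0.68
```

```bash
python3 - <<'E'
from h import *
from plant import r
im,d,K,T,s=snap(r,'wrist','w49');print(s['contact_force'],s['opening']*88.1,s['q'].round(2))
goto(s,.6273,.2898,.1074,1.536)
im,d,K,T,s=snap(r,'scene','s49');cv2.imwrite('pics/s49c.png',cv2.resize(im[60:300,180:480,::-1],None,fx=2,fy=2))
E
```

```text
[-0.17280649 -1.06097679  0.20479688] 59.928925390504446 [-0.85  0.94  0.85  1.35 -0.72  1.19 -1.54]
pos [0.6307 0.288  0.2335] ytool yaw -1.607 tilt [-0.016  0.    -1.   ] t 64.88
shift tool xyz mm [126.2  -1.7   1.4]
roll(about tool x, x down => -dyaw) -0.001 q7 -1.54
```

View pics/w49.png

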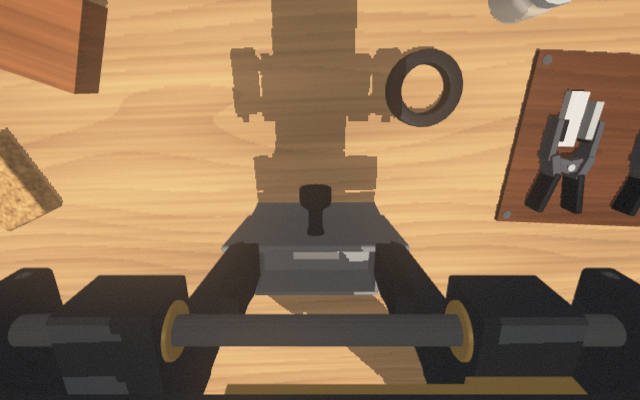

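View pics/s49c.png

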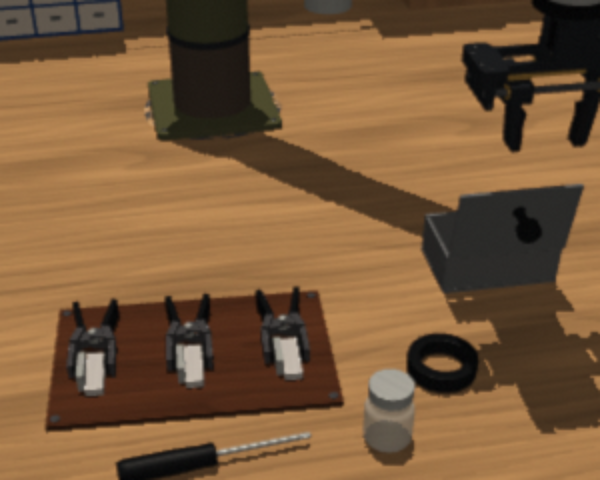

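Request:
arm_command --pt "0.06 0.04 -0.0017 0.0014 0" --pt "0.06 0.05 0 0 0" --pt "0.06 0.025 0 0 0" --pt "0.06 0.01 0 0 0" --pt "0.06 0 0 0 0" --pt "0.06 0 0 0 0"

```text
clock: 65.72
tool_pos: [0.6288, 0.2908, 0.1105]
eef_rot: [-0.702, 0.012, 0.712, 0.013]
contact_force: [0.0, 0.0, 0.2]
opening: 0.682
```

```bash
python3 - <<'E'
from h import *
from plant import r
im,d,K,T,s=snap(r,'wrist','w50');print(s['contact_force'],s['opening']*88.1,s['q'].round(2))
goto(s,.6273,.2898,.1074,1.536)
E
```

```text
[0.02053917 0.02435567 0.15187406] 60.08352953482743 [-0.84  1.07  0.76  1.45 -0.83  0.97 -1.45]
pos [0.6288 0.2908 0.1105] ytool yaw -1.606 tilt [-0.013  0.002 -1.   ] t 65.72
shift tool xyz mm [3.1 1.1 1.4]
roll(about tool x, x down => -dyaw) -0.001 q7 -1.45
```

View pics/w50.png

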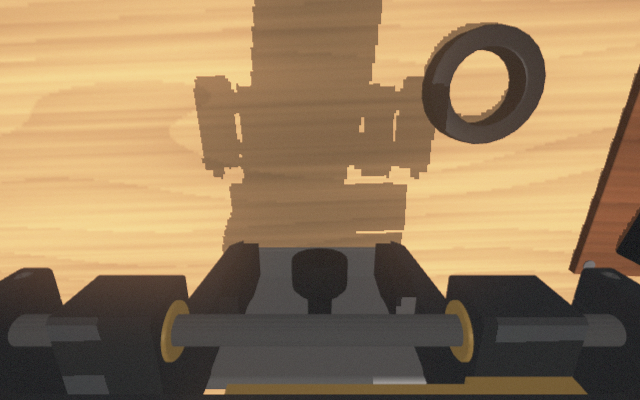

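Request:
arm_command --pt "0.06 0.003 0.001 0.0014 0" --pt "0.06 0 0 0 0" --pt "0.02 0 0 0 0" --pt "0.02 0 0 0 0" --pt "0.02 0 0 0 0" --pt "0.02 0 0 0 0" --force 15

```text
clock: 66.53
tool_pos: [0.6262, 0.2897, 0.1058]
eef_rot: [-0.701, 0.012, 0.713, 0.013]
contact_force: [0.3, -0.0, 0.6]
opening: 0.308
```

Request:
arm_command --pt "0.02 -0.0025 0 0.0035 0" --pt "0.02 -0.0043 0 0.0069 0" --pt "0.02 -0.0036 0 0.0073 0" --pt "0.02 -0.0028 0 0.0076 0" --pt "0.02 -0.0021 0 0.0078 0" --pt "0.02 -0.0013 0 0.008 0" --pt "0.02 -0.0005 0 0.0081 0" --pt "0.02 0.0003 0 0.0081 0" --pt "0.02 0.0011 0 0.008 0" --pt "0.02 0 0 0 0"

```text
clock: 67.78
tool_pos: [0.5598, 0.2919, 0.1223]
eef_rot: [-0.701, 0.012, 0.713, 0.013]
contact_force: [-0.1, -5.7, -2.4]
opening: 0.308
```

```bash
python3 - <<'E'
from h import *
from plant import r
im,d,K,T,s=snap(r,'scene','s51');cv2.imwrite('pics/s51c.png',cv2.resize(im[60:300,330:580,::-1],None,fx=2,fy=2))
print(s['contact_force'],s['opening']*88.1,s['q'].round(2))
goto(s,.563,.2918,.1235,1.536)
E
```

```text
[-0.13249794 -5.72931392 -2.38137098] 27.140562561124376 [-0.92  0.99  0.76  1.65 -0.85  0.88 -1.41]
pos [0.5598 0.2919 0.1223] ytool yaw -1.606 tilt [-0.018  0.001 -1.   ] t 67.78
shift tool xyz mm [-1.3 -0.  -3.2]
roll(about tool x, x down => -dyaw) -0.001 q7 -1.41
```

View pics/s51c.png

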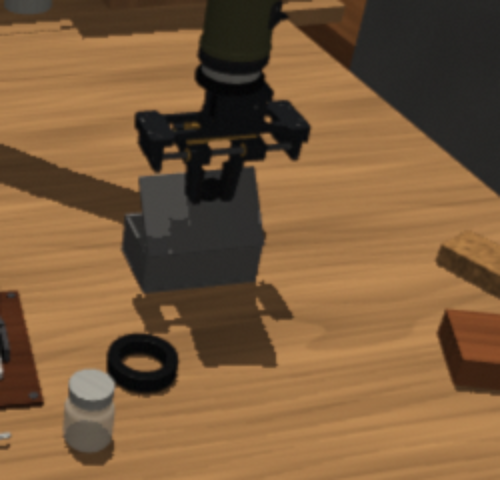

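Request:
arm_command --pt "0.02 0.0019 0 0.0079 0" --pt "0.02 0.0027 0 0.0076 0" --pt "0.02 0.0035 0 0.0073 0" --pt "0.02 0.0042 0 0.007 0" --pt "0.02 0.0048 0 0.0065 0" --pt "0.02 0.0055 0 0.006 0" --pt "0.02 0.006 0 0.0054 0" --pt "0.02 0.0063 0 0.0036 0" --pt "0.02 0.0035 0 0.001 0" --pt "0.02 0 0 0 0" --pt "0.02 0 0 0 0"

```text
clock: 69.2
tool_pos: [0.5064, 0.2936, 0.085]
eef_rot: [-0.7, 0.012, 0.714, 0.013]
contact_force: [-4.7, -5.4, 1.5]
opening: 0.308
```

```bash
python3 - <<'E'
from h import *
from plant import r
s=r.get_state()
print(s['contact_force'],s['opening']*88.1,s['q'].round(2))
goto(s,.509,.293,.0847,1.536)
E
```

```text
[-4.71671452 -5.40905857  1.46734016] 27.10580405682677 [-0.95  0.98  0.67  1.81 -0.92  0.72 -1.35]
pos [0.5064 0.2936 0.085 ] ytool yaw -1.607 tilt [-0.02   0.001 -1.   ] t 69.2
shift tool xyz mm [ 0.2  0.5 -2.6]
roll(about tool x, x down => -dyaw) -0.001 q7 -1.35
```

Request:
arm_command --pt "0.05 0 0 0 0" --pt "0.05 0 0 0 0" --pt "0.05 0 0 0 0" --pt "0.05 -0.03 0 0 0" --pt "0.05 -0.03 0 0 0" --pt "0.05 -0.03 0 0 0" --pt "0.05 0 0 0 0" --pt "0.05 0 0 0 0"

```text
clock: 70.2
tool_pos: [0.5091, 0.2946, 0.1743]
eef_rot: [-0.701, 0.012, 0.713, 0.013]
contact_force: [-0.7, 0.5, -0.5]
opening: 0.57
```

```bash
python3 - <<'E'
from h import *
from plant import r
im,d,K,T,s=snap(r,'wrist','w52');p=cloud(K,T,d).reshape(-1,3)
goto(s,.5075,.293,.106,1.536)
b=(p[:,0]>.4)&(p[:,0]<.65)&(p[:,1]>.15)&(p[:,1]<.42)
q=p[b&(p[:,2]>.057)&(p[:,2]<.075)];A=np.c_[q[:,:2],np.ones(len(q))];c=np.linalg.lstsq(A,q[:,2],rcond=None)[0];print(c,len(q),'front',c@[.477,.293,1],'hinge',c@[.577,.293,1])
E
```

```text
pos [0.5091 0.2946 0.1743] ytool yaw -1.605 tilt [-0.017  0.002 -1.   ] t 70.2
shift tool xyz mm [68.3  1.8  0.4]
roll(about tool x, x down => -dyaw) 0.0 q7 -1.45
[-0.02273691  0.00055071  0.07547427] 19785 front 0.06479011530889206 hinge 0.06251642400818566
```

View pics/w52.png

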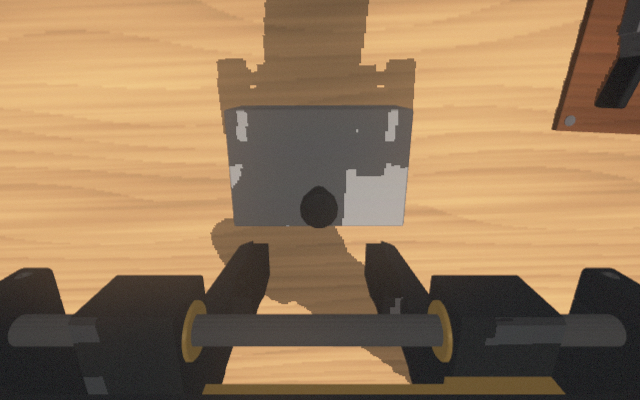

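Request:
arm_command --pt "0.0 0.03 0.0018 0.0004 0" --pt "0.0 0.02 0 0 0" --pt "0.0 0.01 0 0 0" --pt "0.0 0 0 0 0" --pt "0.0 0.004 0 0 0" --pt "0.0 0.003 0 0 0" --pt "0.0 0.002 0 0 0" --pt "0.0 0.001 0 0 0" --pt "0.0 0 0 0 0"

```text
clock: 71.38
tool_pos: [0.508, 0.2927, 0.106]
eef_rot: [-0.701, 0.012, 0.713, 0.013]
contact_force: [-3.3, 0.3, 7.7]
opening: 0.004
```

```bash
python3 - <<'E'
from h import *
from plant import r
s=r.get_state()
print(s['contact_force'],s['opening']*88.1)
goto(s,.5075,.293,.106,1.536)
E
```

```text
[-3.25676286  0.33331308  7.74976292] 0.3880595146002848
pos [0.508  0.2927 0.106 ] ytool yaw -1.606 tilt [-0.016  0.003 -1.   ] t 71.38
shift tool xyz mm [ 0.  -0.3  0.5]
roll(about tool x, x down => -dyaw) -0.0 q7 -1.37
```

Request:
arm_command --pt "0.0 0.0015 0 0 0" --pt "0.0 0.001 0 0 0" --pt "0.0 0 0 0 0" --pt "0.0 0 0 0 0"

```text
clock: 71.88
tool_pos: [0.508, 0.2927, 0.1057]
eef_rot: [-0.701, 0.011, 0.713, 0.014]
contact_force: [-8.2, -0.2, 24.3]
opening: 0.005
```

Request:
arm_command --pt "0.0 -0.05 0 0 0" --pt "0.0 -0.05 0 0 0" --pt "0.02 -0.04 0 0 0" --pt "0.02 -0.02 0 0.04 0" --pt "0.02 0 0 0.05 0" --pt "0.02 0 0 0 0" --pt "0.02 0 0 0 0"

```text
clock: 72.75
tool_pos: [0.4214, 0.2957, 0.2642]
eef_rot: [-0.702, 0.012, 0.712, 0.013]
contact_force: [0.9, -0.4, -0.1]
opening: 0.223
```

```bash
python3 - <<'E'
from h import *
from plant import r
im,d,K,T,s=snap(r,'wrist','w53');p=cloud(K,T,d).reshape(-1,3)
b=(p[:,0]>.4)&(p[:,0]<.65)&(p[:,1]>.15)&(p[:,1]<.42)
q=p[b&(p[:,2]>.057)&(p[:,2]<.075)];A=np.c_[q[:,:2],np.ones(len(q))];c=np.linalg.lstsq(A,q[:,2],rcond=None)[0];print(c,len(q),'front',c@[.477,.293,1],'hinge',c@[.577,.293,1])
im,d,K,T,s=snap(r,'top','t53');im2,*_=snap(r,'scene','s53')
cv2.imwrite('pics/t53c.png',cv2.resize(im[100:320,220:480,::-1],None,fx=3,fy=2.7))
print(s['tool_pos'],s['contact_force'])
E
```

```text
[ 0.0014993  -0.00033771  0.06182602] 14818 front 0.06244223255709489 hinge 0.06259216223480732
[0.42190467 0.29543804 0.26408575] [-0.65316898  0.50604302  0.2378184 ]
```

View pics/t53c.png

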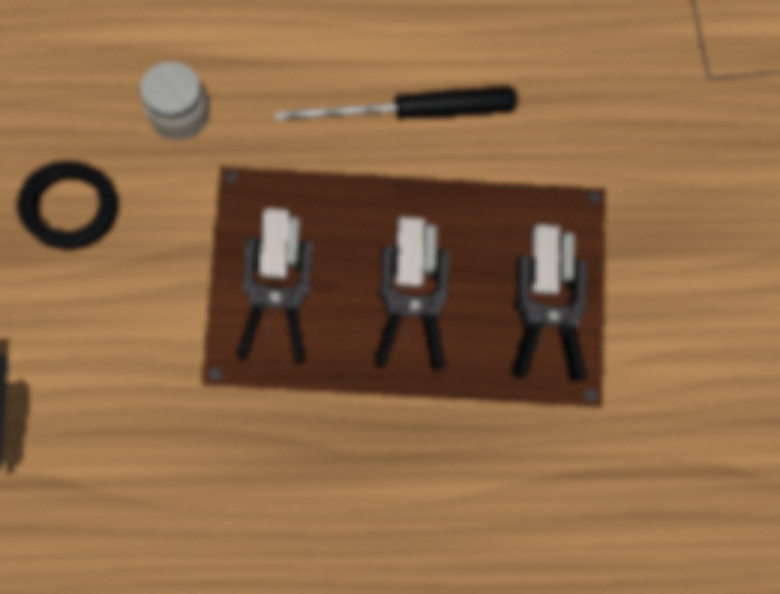

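View pics/s53.png

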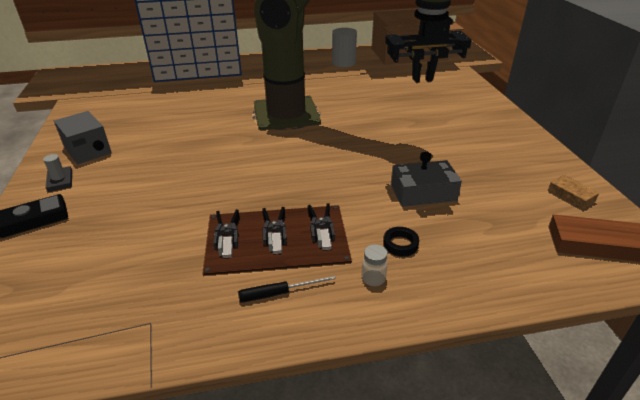

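```bash
python3 - <<'E'
from plant import r
print(r.finish_job())
E
```

```text
the job is handed in; nothing more can be done
None
```

I opened the lid to about 1.7 rad and put three blanks on the board, one flush against the left face of each fence. I then closed all three clips over blank and fence from the robot side and shut the lid. The job is handed in at about 73 s; no verdict was reported.

**Last checks**
- **Blanks:** the close-ups after each release showed all three flat and flush with their fences, about level with the fences' middles. The fourth blank stayed in the case.
- **Clips:** clips 2 and 3 measured about -51 and -53 mm (x) and +5 mm (y) in their fences' frames, inside the allowed windows. Clip 1 I checked by picture only; it looks seated the same way. I had no way to measure the clamping force.
- **Lid:** it read about 0.02 rad after the swing, and flat within the noise after a push on the knob of about 24 N.
- **Tape, jar and screwdriver:** these look unmoved in the last pictures, and the gripper was clear of everything.

**What did not go to plan**
- **Clip 1:** it lay at the arm's inner reach limit, so I drew it about 4 cm outward along the bench and regripped it higher.
- **Tool tilt:** from then on the tool stayed tilted by about 0.016 rad, with no visible effect on the result.

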